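# Load a sample carrier into the concentrator and open its gas valve

## Robot

A 6-joint arm with a two-finger parallel gripper is mounted at the origin on the work surface. World frame = base frame: x ahead of the robot, y to its left, z up, the work surface at z = 0. Lengths are in m, angles in rad, forces in N, time in s.
With the tool pointing down it reaches from about 0.325 to 0.9 m from the base axis. Payload 6.1 kg.
Tool frame: the origin (TCP) lies midway between the tips of the shut fingers; the grasp point (between the pads) lies 19 mm behind it; x points along the fingers, y is the direction in which the jaws open and shut, and the axes are right-handed (so a half turn about x gives the same grasp; the last joint's range is limited). The gripper opens to 85 mm and grips with 20 to 120 N. Pads are 22 mm wide; open, the fingers measure 114 mm over their backs; the gripper's body (76 mm by 85 mm) begins 54 mm behind the grasp point. The pads swing forward as they close: fully open they stand 13 mm farther back than shut.
Start: joints at [-0.126, 0.22, 1.526, -0, 1.395, -0.126], TCP at [0.625, -0, 0.231] pointing down, gripper open.
Joint ranges: [-2.98, 2.98], [-0.91, 2.08], [0.09, 2.57], [-1.24, 4.39], [0.2, 2.65], [-2.68, 2.68]. Speed limits (rad/s): [2.57, 2.57, 3.01, 3.14, 3.14, 3.14].

## Interface

Orientations are given as a unit quaternion [x, y, z, w].
In Python, from bench import * gives the robot as it stands.
- The arm moves only by the tool jog_arm, never from a script. Its argument "plan" is text: rows parted by semicolons, each of 6 numbers parted by spaces: the shift along the world's x, y, z in cm, then the turn, a rotation vector about the world's x, y, z in degrees. In form: x y z wx wy wz; .... A call has 1 to 12 rows; each row shifts and turns the commanded pose from where the row before left it; what a row does not reach is not made up. A row lasts 1/8 s, in which the tool goes at most 62.5 mm and 10.7 degrees, less where a joint would pass 70% of its speed; a pose out of reach is approached as far as the arm can. A call with a gripper value outside its range is refused whole. "hand" is the closure, from 0 (fully open) to 1 (shut), set as the call begins (left out, the last holds). The fingers move at their own pace and stop on an object; "squeeze" is the grip in N (left out, the last holds). Time passes only in rows, so rows that do not move let the fingers close. It gives the time, the measured TCP pose, the force and the opening at its end, in the units of the state.
- read_state(): the state, without advancing time (a new reading comes with each control period).
- read_camera(name): name is "scene" or "side" or "wrist"; returns a dict with "pixels" (400x640x3 uint8, red, green, blue), "vfov" (degrees; the focal length in pixels is half the picture's height over the tangent of half this angle, whatever the lens; pixels are square), "cx", "cy" (the principal point, pixels), "origin" and "attitude" of the camera in the world; the wrist camera has in their place "mount" (4x4, takes a point from camera to tool coordinates, whose origin is the TCP and whose axes are the tool frame's). Camera axes: x right, y down, z forward; pixel columns grow to the right and rows downward; lengths in m; the calibration is good to about 2 mm. A picture is of the moment at which its call begins: read the wrist's pose just before it. There is no depth.
- hand_in(): hands the job in, once; it reports no verdict.
The state is a dict: "clock": time; "joints": joint angles; "joint_velocities": joint speeds; "joint_efforts": joint torques, N m; "eef_pos": TCP position; "tcp_rot": TCP orientation; "force": force on the tool from outside, world axes, zero at the start; "torque": the same for the moment, N m; "finger_gap": finger opening in m.
Only numpy, scipy, OpenCV 4.12 (cv2) and the standard library are available. Lean on these libraries where they do the work, as an engineer would, in place of code of your own. Each camera call takes 0.05 s, during which the arm holds its last target.

## Task

Move the vial carrier with the red tab from the blue cold box into the only empty lane of the sample concentrator, standing level, tab towards the robot and fully home against the stop at the end of the lane. Once it is in and let go, open the gas valve above that lane all the way, without touching any of the other valves and without disturbing the other carriers or anything else on the bench; keep the vials upright.

Things in the scene. Friction and masses are not known exactly. Their poses are not given: they have to be found in the camera images.
- station: sample concentrator, 325 x 316 mm. Origin: on the bench below the middle lane; x to its back, open front at -x. Flat deck 12 mm high, x = -0.200 to the stop at x = 0.063. Five lanes 58 mm apart, 48 mm wide between rails (10 mm high, round noses, from x = -0.030 back). Gas head over them: underside 127 mm above the bench, front edge x = -0.055, top sloping up 30 deg from z = 0.150 to 0.210, rear housing 0.205 high
- lane: the one empty lane (differs from run to run), a thin black rubber strip on the deck, x = -0.11 to 0.05. Origin: on the deck, on the lane's centre line, exactly where the foot of a carrier's rib axis is when the carrier is home against the stop; x along the lane towards the stop, z up
- sample_rib (a point): carrier with RED rib and tab, white body, 8 amber vials, 0.2 to 0.33 kg: middle of its top rib, 70 mm above its underside. x to the rear end (enters the lane first), y across, z up. Rib 26 mm (x) by 12 mm thick (y), 44 to 96 mm high; vials fore and aft of it 60 mm high. Base 44 mm wide, x = -0.105 (tab end) to 0.062, 8 mm high. Mass centre 16 mm from the rib axis towards the tab
- sample_tab (a point): middle of the same carrier's red tab, an upright block at its front end: 20 x 20 mm, 50 mm high over the carrier's underside; this point is 29 mm above the underside and 95 mm in front (-x) of the rib. When the carrier is home it is 40 mm in front of the gas head
- coldbox: blue cold box, fixed, 200 x 145 x 74 mm, open top; origin in the middle of its underside. Two slots 173 x 50 mm (y = +-0.0325, floor 12 mm up), a carrier in each, tab at the box's -x end. Slot walls rise 12 mm above the tabs, 15 mm from their sides; ribs stand 34 mm out of the box
- sample: the whole red carrier: origin under its rib, on its underside; axes as for its rib
- carrier1_rib (a point): carrier of the same shape with BLUE rib and tab, home in a lane of the station; must stay where it is. Point and axes as for the red carrier's rib
- carrier2_rib (a point): carrier of the same shape with BLUE rib and tab, home in a lane of the station; must stay where it is. Point and axes as for the red carrier's rib
- carrier3_rib (a point): carrier of the same shape with BLUE rib and tab, home in a lane of the station; must stay where it is. Point and axes as for the red carrier's rib
- carrier4_rib (a point): carrier of the same shape with BLUE rib and tab, home in a lane of the station; must stay where it is. Point and axes as for the red carrier's rib
- carrier5_rib (a point): carrier of the same shape with BLUE rib and tab, in the other slot of the cold box; must stay where it is. Point and axes as for the red carrier's rib
- valve1: valve 1, above the lane at y = 116 mm of the station. Origin on its spindle axis, on the sloping panel, 180 mm above the bench, 3 mm in front of the lane's home point; z along the spindle out of the panel (30 deg from vertical, leaning to the robot), x up the slope, y left. Brass base 30 mm across, 10 mm high, handle on it: grip the handle 30 mm out from the panel
- handle1 (a joint): bar handle of valve 1: black, 44 x 12 mm, 18 to 40 mm out from the panel, white line at its pointer end. 0 = shut: bar along the valve's y, pointer right (-y) at a red dot. Opens counter-clockwise (+ about the valve's z) to a hard stop at 1.571: bar and pointer up the slope, at a green dot. Starts at 0 to 0.35, stays where left, friction 0.06 N m
- valve2: valve 2, above the lane at y = 58 mm of the station. Origin on its spindle axis, on the sloping panel, 180 mm above the bench, 3 mm in front of the lane's home point; z along the spindle out of the panel (30 deg from vertical, leaning to the robot), x up the slope, y left. Brass base 30 mm across, 10 mm high, handle on it: grip the handle 30 mm out from the panel
- handle2 (a joint): bar handle of valve 2: black, 44 x 12 mm, 18 to 40 mm out from the panel, white line at its pointer end. 0 = shut: bar along the valve's y, pointer right (-y) at a red dot. Opens counter-clockwise (+ about the valve's z) to a hard stop at 1.571: bar and pointer up the slope, at a green dot. Starts at 0 to 0.35, stays where left, friction 0.06 N m
- valve3: valve 3, above the lane at y = 0 mm of the station. Origin on its spindle axis, on the sloping panel, 180 mm above the bench, 3 mm in front of the lane's home point; z along the spindle out of the panel (30 deg from vertical, leaning to the robot), x up the slope, y left. Brass base 30 mm across, 10 mm high, handle on it: grip the handle 30 mm out from the panel
- handle3 (a joint): bar handle of valve 3: black, 44 x 12 mm, 18 to 40 mm out from the panel, white line at its pointer end. 0 = shut: bar along the valve's y, pointer right (-y) at a red dot. Opens counter-clockwise (+ about the valve's z) to a hard stop at 1.571: bar and pointer up the slope, at a green dot. Starts at 0 to 0.35, stays where left, friction 0.06 N m
- valve4: valve 4, above the lane at y = -58 mm of the station. Origin on its spindle axis, on the sloping panel, 180 mm above the bench, 3 mm in front of the lane's home point; z along the spindle out of the panel (30 deg from vertical, leaning to the robot), x up the slope, y left. Brass base 30 mm across, 10 mm high, handle on it: grip the handle 30 mm out from the panel
- handle4 (a joint): bar handle of valve 4: black, 44 x 12 mm, 18 to 40 mm out from the panel, white line at its pointer end. 0 = shut: bar along the valve's y, pointer right (-y) at a red dot. Opens counter-clockwise (+ about the valve's z) to a hard stop at 1.571: bar and pointer up the slope, at a green dot. Starts at 0 to 0.35, stays where left, friction 0.06 N m
- valve5: valve 5, above the lane at y = -116 mm of the station. Origin on its spindle axis, on the sloping panel, 180 mm above the bench, 3 mm in front of the lane's home point; z along the spindle out of the panel (30 deg from vertical, leaning to the robot), x up the slope, y left. Brass base 30 mm across, 10 mm high, handle on it: grip the handle 30 mm out from the panel
- handle5 (a joint): bar handle of valve 5: black, 44 x 12 mm, 18 to 40 mm out from the panel, white line at its pointer end. 0 = shut: bar along the valve's y, pointer right (-y) at a red dot. Opens counter-clockwise (+ about the valve's z) to a hard stop at 1.571: bar and pointer up the slope, at a green dot. Starts at 0 to 0.35, stays where left, friction 0.06 N m
- bottle: clear bottle with a blue cap, 56 mm across, 130 mm high, loose on the bench, to be left alone; origin in the middle of its underside
- pinkrack: pink rack, 96 x 162 x 35 mm, loose on the bench, to be left alone; origin in the middle of its underside
- freezerbox: dark blue freezer box with a clear lid, 129 x 129 x 55 mm, loose on the bench, to be left alone; origin in the middle of its underside
Not all that is in view belongs to the job. What is shaped like the sample but green or yellow is not meant.

How it is judged:
By the outcome, as a careful person would: the job done as asked, in the order asked, and still so for the second after the job is handed in, with the robot touching nothing.
It also fails if it takes over 59 s, if anything falls off the work surface, if the arm or the gripper's body presses on something with over 40 N, if the wrist force passes 120 N, or if a joint passes its speed limit or range.

## Working session

There is one attempt and no reset: what is moved stays moved. The work goes in short steps, Python scripts to look and compute and a tool call to move; the robot and the scene stay as the last step left them, time stands still between calls to the robot, and variables do not carry over. Pictures are saved under pics/ and viewed, and the job is handed in when it is done.

Besides the shell and the picture viewer there is one more tool, called after ">>>" by a JSON object that holds its "op" and its "data". jog_arm: Moves the arm, as the interface text tells. Its arguments: {"type":"object","properties":{"plan":{"type":"string"},"hand":{"type":"number"},"squeeze":{"type":"number"}},"required":["plan"]}

```bash
ls; mkdir -p pics
python3 - <<'E'
from bench import *
import cv2
s=read_state(); print({k:s[k] for k in ('clock','eef_pos','tcp_rot','finger_gap','force')})
for n in ('scene','side','wrist'):
    c=read_camera(n); cv2.imwrite(f'pics/{n}0.png',c['pixels'][:,:,::-1]); print(n,{k:v for k,v in c.items() if k!='pixels'})
E
```

```text
pics
{'clock': 0.0, 'eef_pos': array([6.24402782e-01, 6.33437695e-05, 2.30196848e-01]), 'tcp_rot': array([ 0.49959292,  0.50053336, -0.50042299,  0.49944979]), 'finger_gap': 0.08578836651477885, 'force': array([0.02306641, 1.34764985, 0.39648244])}
scene {'vfov': 44.58327882103018, 'cx': 320.50523090354216, 'cy': 201.98051583150416, 'origin': array([0.14295919, 0.89587485, 1.10745972]), 'attitude': array([-0.15996586,  0.91454176, -0.36540532,  0.0671062 ])}
side {'vfov': 54.488366368007114, 'cx': 322.0694400244412, 'cy': 201.2093307585501, 'origin': array([ 0.22611804, -0.78176607,  0.94108255]), 'attitude': array([ 0.91216719, -0.12930987,  0.05581226, -0.38485706])}
wrist {'vfov': 58.26928213319181, 'cx': 320.0025039951963, 'cy': 203.73783825614598, 'mount': array([[-1.96094205e-04, -2.75520127e-01,  9.61295283e-01,
        -1.42605695e-01],
       [ 9.99999351e-01,  1.02513625e-03,  4.97807235e-04,
         1.83366614e-04],
       [-1.12261455e-03,  9.61294756e-01,  2.75519747e-01,
        -7.00953338e-02],
       [ 0.00000000e+00,  0.00000000e+00,  0.00000000e+00,
         1.00000000e+00]])}
```

View pics/scene0.png

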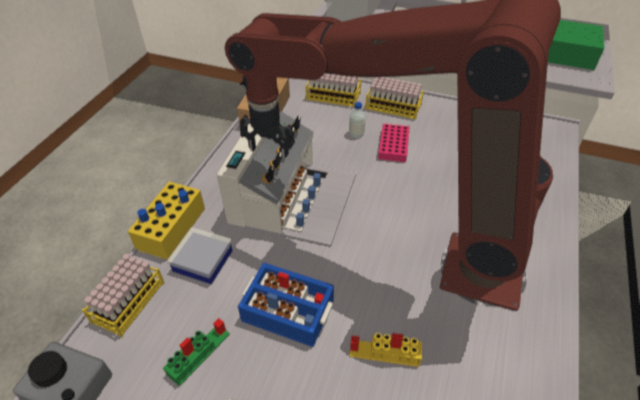

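View pics/side0.png

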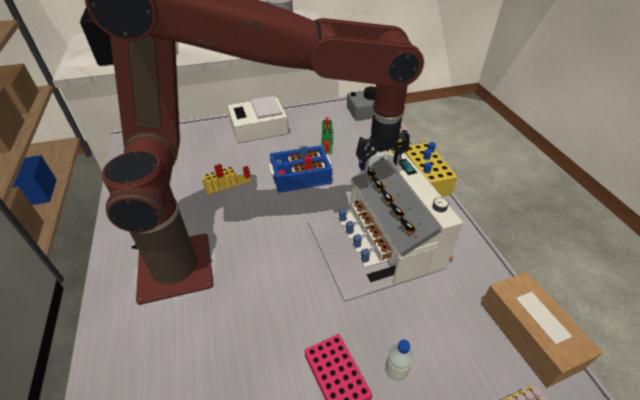

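View pics/wrist0.png

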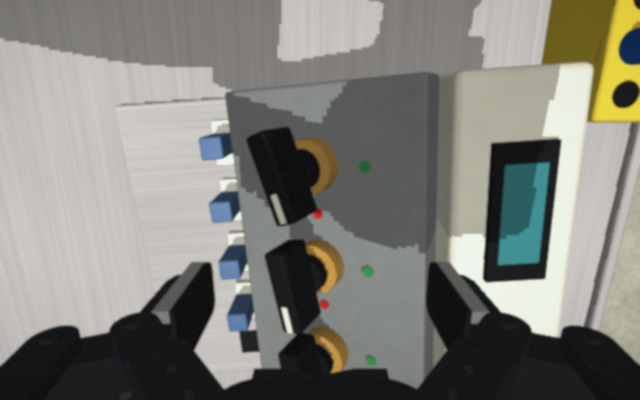

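```bash
cat > h.py <<'E'
import numpy as np, cv2
from scipy.spatial.transform import Rotation as R
from bench import *
def grab(n):
    s=read_state(); c=read_camera(n)
    f=200/np.tan(np.radians(c['vfov'])/2)
    K=np.array([[f,0,c['cx']],[0,f,c['cy']],[0,0,1]])
    if n=='wrist':
        T=np.eye(4); T[:3,:3]=R.from_quat(s['tcp_rot']).as_matrix(); T[:3,3]=s['eef_pos']; T=T@c['mount']
        o,A=T[:3,3],T[:3,:3]
    else: o,A=c['origin'],R.from_quat(c['attitude']).as_matrix()
    return c['pixels'][:,:,::-1].copy(),dict(K=K,o=o,A=A)
def save(name,img,cam):
    cv2.imwrite(f'pics/{name}.png',img); np.savez(f'pics/{name}.npz',**cam)
def load(name):
    d=np.load(f'pics/{name}.npz'); return {k:d[k] for k in d}
def ray(cam,uv):
    d=cam['A']@np.linalg.inv(cam['K'])@np.array([uv[0],uv[1],1.]); return cam['o'],d/np.linalg.norm(d)
def onz(cam,uv,z):
    o,d=ray(cam,uv); return o+d*(z-o[2])/d[2]
def proj(cam,P):
    q=(np.atleast_2d(P)-cam['o'])@cam['A']; q=q@cam['K'].T; return q[:,:2]/q[:,2:]
def crop(img,x0,y0,x1,y1,k,out):
    cv2.imwrite(f'pics/{out}.png',cv2.resize(img[y0:y1,x0:x1],None,fx=k,fy=k,interpolation=cv2.INTER_CUBIC))
def state():
    s=read_state(); print('t',round(s['clock'],2),'p',np.round(s['eef_pos'],4),'R',np.round(R.from_quat(s['tcp_rot']).as_matrix(),3).tolist(),'F',np.round(s['force'],1),'gap',round(s['finger_gap'],4),'j',np.round(s['joints'],2)); return s
E
python3 - <<'E'
from h import *
for n in('scene','side'):
    i,c=grab(n); save(n+'1',i,c)
    if n=='scene':
        crop(i,225,250,345,350,6,'c_scene_box'); crop(i,215,110,365,245,5,'c_scene_st')
    else:
        crop(i,260,130,345,200,8,'c_side_box'); crop(i,300,150,470,300,4,'c_side_st')
E
```

```text
(no output)
```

View pics/c_scene_box.png

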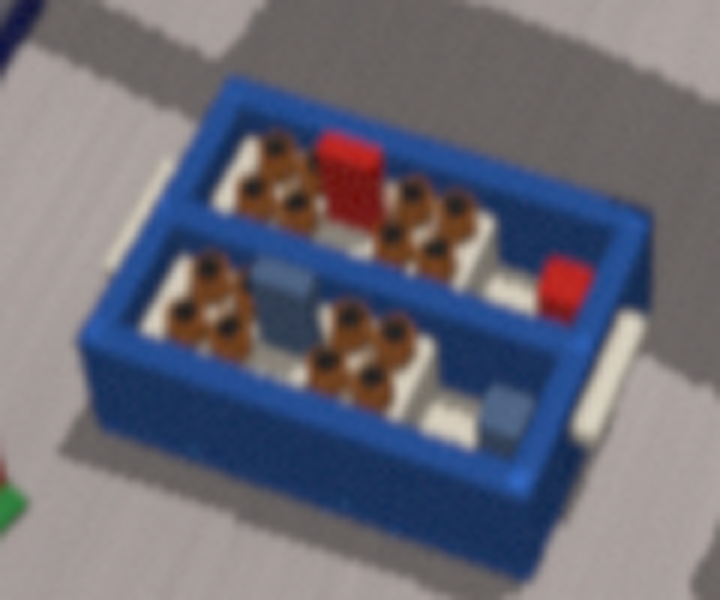

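View pics/c_scene_st.png

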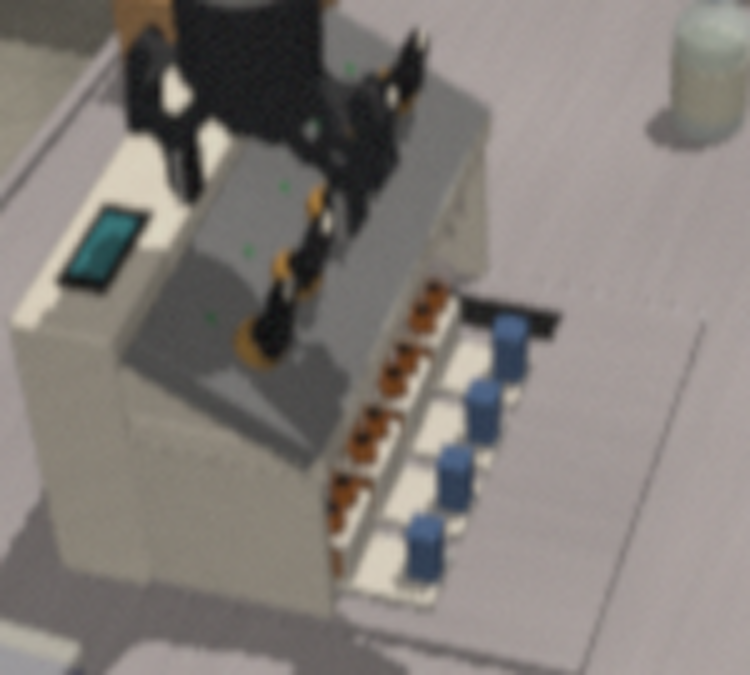

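View pics/c_side_box.png

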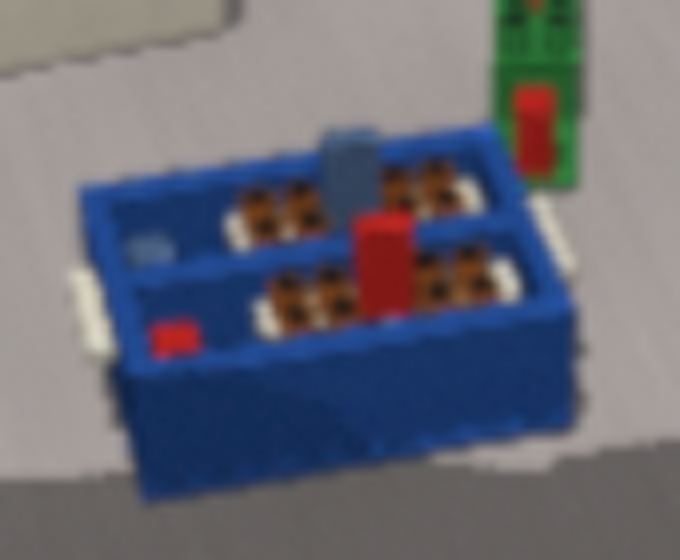

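View pics/c_side_st.png

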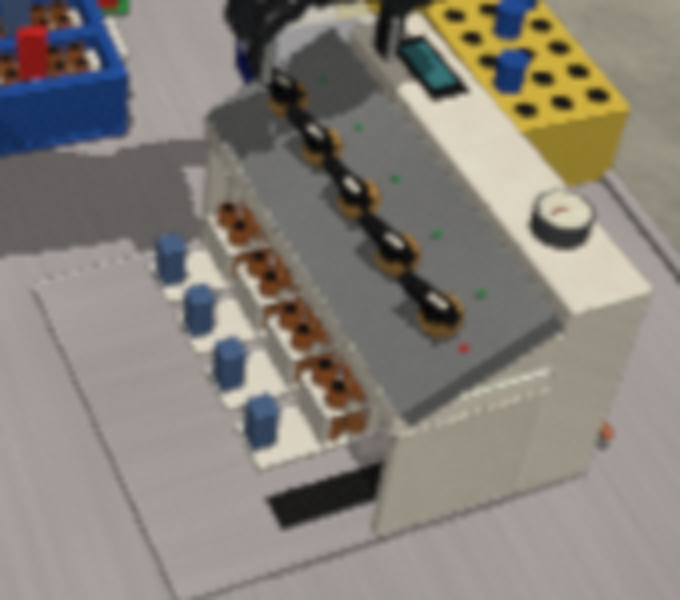

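```bash
cat > fit.py <<'E'
from h import *
from scipy.optimize import least_squares
sc,si=load('scene1'),load('side1')
def S(x,y,k,x0,y0): return (x/k+x0-.5+.5/k,y/k+y0-.5+.5/k)
def fit(obs,x0):
    def w(p,P):
        c,s=np.cos(p[2]),np.sin(p[2]); P=np.array(P); return np.array([p[0]+c*P[0]-s*P[1],p[1]+s*P[0]+c*P[1],P[2]])
    f=lambda p:np.concatenate([(proj(cam,w(p,P))[0]-np.array(uv)) for cam,uv,P in obs])
    r=least_squares(f,x0,loss='soft_l1'); print(np.round(r.x[:2],4),np.degrees(r.x[2]).round(2)); print(np.round(r.fun.reshape(-1,2),1).tolist()); return r.x
b=lambda x,y:S(x,y,6,225,250); d=lambda x,y:S(x,y,8,260,130)
H=.074; obs=[]
# guess corner mapping: scene camera looks from +y: far(top) = -y ; tab end right
for uv,P in [((240,78),(.1,-.0725,H)),((650,212),(-.1,-.0725,H)),((525,490),(-.1,.0725,H)),((82,340),(.1,.0725,H))]: obs.append((sc,b(*uv),P))
for uv,P in [((82,190),(-.1,.0725,H)),((492,128),(.1,.0725,H)),((575,305),(.1,-.0725,H)),((130,370),(-.1,-.0725,H))]: obs.append((si,d(*uv),P))
pb=fit(obs,[.5,.25,0])
e=lambda x,y:S(x,y,5,215,110); g=lambda x,y:S(x,y,4,300,150)
obs=[(sc,e(705,322),(-.2,-.158,.012)),(sc,e(582,668),(-.2,.158,.012)),(si,g(35,287),(-.2,.158,.012)),(si,g(185,598),(-.2,-.158,.012))]
for (a,q),y in zip([((511,322),(262,402)),((485,387),(229,346)),((456,455),(200,292)),((425,525),(171,242))],[-.058,0,.058,.116]):
    obs+= [(sc,e(*a),(-.095,y,.062)),(si,g(*q),(-.095,y,.062))]
ps=fit(obs,[.7,0,0])
# rib tops
for n,cam,uv in [('red',sc,b(352,146)),('red',si,d(385,222)),('blue',sc,b(285,270)),('blue',si,d(350,135))]: print(n,onz(cam,uv,.108).round(4))
for n,cam,uv in [('redtab',sc,b(567,272)),('redtab',si,d(175,335))]: print(n,onz(cam,uv,.062).round(4))
c,s=np.cos(ps[2]),np.sin(ps[2])
print('lane',ps[0]+s*.116,ps[1]-c*.116)
E
python3 fit.py
```

```text
[0.4569 0.2997] -1.52
[[-1.9, -1.6], [1.2, -0.7], [0.3, 1.6], [-1.9, -0.5], [-1.4, -1.0], [0.1, -1.3], [0.1, 0.3], [-0.7, 1.5]]
[ 0.6328 -0.0801] 4.37
[[-0.3, -2.7], [-0.2, 0.4], [-1.6, -1.1], [-1.4, 1.0], [-0.7, 0.5], [0.3, 0.6], [-0.7, 0.1], [0.2, 0.2], [-0.4, -0.3], [-0.3, 0.2], [-0.0, -0.3], [-0.4, 0.0]]
red [0.4766 0.2658 0.108 ]
red [0.4796 0.2636 0.108 ]
blue [0.4784 0.3302 0.108 ]
blue [0.4805 0.3293 0.108 ]
redtab [0.3825 0.2652 0.062 ]
redtab [0.3843 0.2688 0.062 ]
lane 0.6416728985895853 -0.19580799610601668
```

Candidates for the sample, in scene-image pixels:
- red rib in the cold box at (283,281)
- blue rib in the cold box at (272,300)
- green carrier with a red rib at (187,347)
- yellow carrier with a red rib at (396,341)

The close crop shows a white body, amber vials and a red rib and tab in the −y slot of the cold box, so that is the sample. The empty lane is the rightmost one (−y), lane 5, where the black strip is visible, so valve 5 is the one to open.

>>> {"op": "jog_arm", "data": {"plan": "0 0 4 0 0 0; -1.4 2.6 0 0 0 8.85; -1.4 2.6 0 0 0 8.85; -1.4 2.6 0 0 0 8.85; -1.5 2.7 0 0 0 8.85; -1.5 2.7 0 0 0 8.85; -1.5 2.7 0 0 0 8.85; -1.5 2.7 0 0 0 8.85; -1.5 2.7 0 0 0 8.85; -1.5 2.6 -1 0 0 8.85; -1.4 2.5 -1 0 0 8.85; 0 0 0 0 0 0", "hand": 0.6, "squeeze": 60}}

```text
clock: 1.75
eef_pos: [0.4775, 0.2651, 0.2503]
tcp_rot: [0.008, 0.708, -0.009, 0.706]
force: [0.1, -0.5, 0.3]
finger_gap: 0.0339
```

Run:
```python
from h import *
state()
i,c=grab('wrist'); save('w1',i,c)
```

```text
t 1.75 p [0.4775 0.2651 0.2503] R [[-0.002, 0.024, 1.0], [-0.0, 1.0, -0.024], [-1.0, -0.001, -0.002]] F [ 0.1 -0.5  0.3] gap 0.0339 j [ 0.36  0.02  1.71  0.    1.41 -1.19]
```

View pics/w1.png

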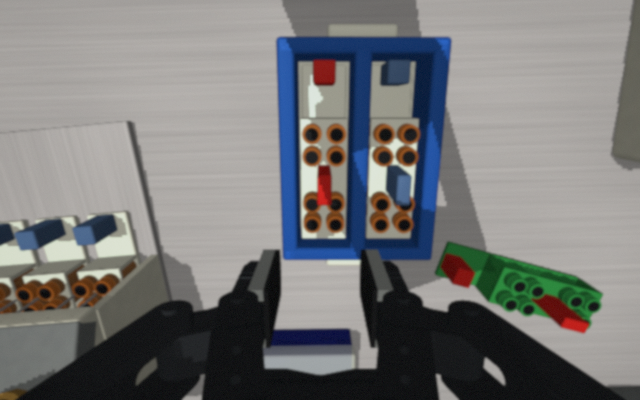

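Run:
```python
from h import *
c=load('w1'); i=cv2.imread('pics/w1.png')
crop(i,290,50,350,240,4,'c_w1')
print(proj(c,[[.478,.265,.108],[.383,.2675,.062]]))
hsv=cv2.cvtColor(i,cv2.COLOR_BGR2HSV); m=((hsv[...,0]<8)|(hsv[...,0]>172))&(hsv[...,1]>170)&(hsv[...,2]>70)
m=m.astype('uint8'); n,l,st,ce=cv2.connectedComponentsWithStats(m)
for a,b in zip(st,ce):
    if a[4]>30: print(a,b)
```

```text
[[319.61963844 190.48911687]
 [320.06742942  71.44982425]]
[     0      0    640    400 253613] [318.3524977  199.21434627]
[314  60  21  24 473] [323.76744186  71.23255814]
[316 167  16  39 458] [323.84497817 187.32969432]
[442 255  32  31 630] [457.07619048 269.9968254 ]
[535 296  54  36 826] [562.04237288 313.63680387]
```

View pics/c_w1.png

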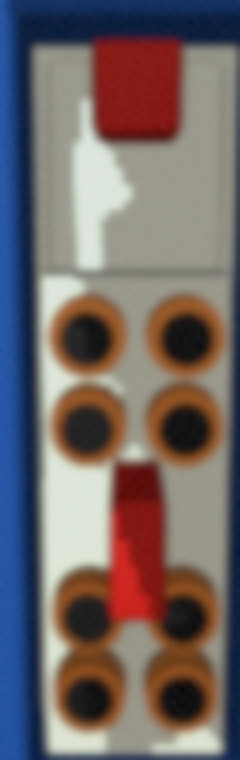

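Run:
```python
from h import *
c=load('w1')
def S(x,y): return (x/4+290-.375,y/4+50-.375)
print('rib',onz(c,S(138,562),.108),'w',onz(c,S(112,615),.108)-onz(c,S(165,615),.108), onz(c,S(138,505),.108)[0],onz(c,S(138,617),.108)[0])
print('tab',onz(c,S(137,85),.062))
```

```text
rib [0.47777649 0.26868781 0.108     ] w [-0.00024547 -0.01093914  0.        ] 0.46593149012720875 0.4894602956627564
tab [0.38260499 0.27081354 0.062     ]
```

>>> {"op": "jog_arm", "data": {"plan": "0 0.3 -2 0 0 0; 0 0 -3 0 0 0; 0 0 -3 0 0 0; 0 0 -3 0 0 0; 0 0 -2 0 0 0; 0 0 0 0 0 0", "hand": 0.7}}

```text
clock: 2.55
eef_pos: [0.4776, 0.2655, 0.1184]
tcp_rot: [0.009, 0.709, -0.011, 0.705]
force: [0.0, 1.1, -0.1]
finger_gap: 0.0258
```

Run:
```python
from h import *
state()
i,c=grab('wrist'); save('w2',i,c); crop(i,220,140,420,400,3,'c_w2')
i,c=grab('side'); save('s2',i,c); crop(i,260,100,380,200,5,'c_s2')
```

```text
t 2.55 p [0.4776 0.2655 0.1184] R [[-0.005, 0.028, 1.0], [-0.002, 1.0, -0.028], [-1.0, -0.002, -0.005]] F [ 0.   1.1 -0.1] gap 0.0258 j [ 0.36  0.15  1.83 -0.    1.17 -1.18]
```

View pics/w2.png

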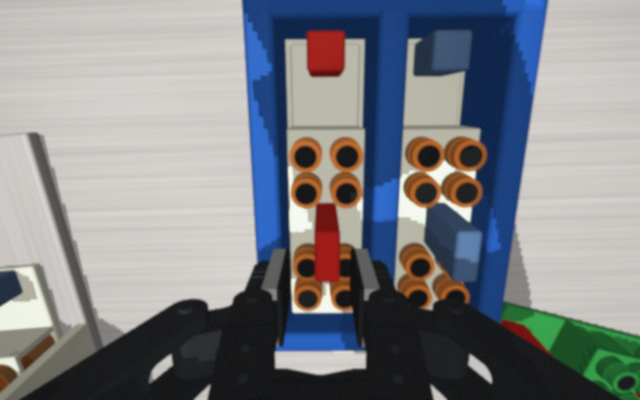

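View pics/c_s2.png

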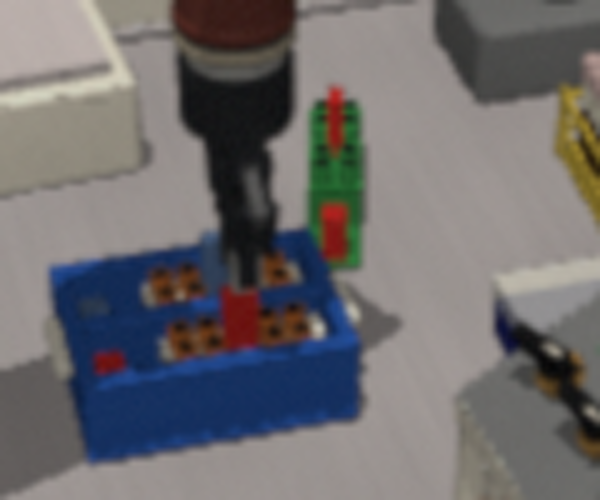

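Run:
```python
from h import *
c=load('w2'); 
for uv in [(327,270),(327.5,281),(327,235)]:
  p=onz(c,uv,.108); print(p, p[1]-.2655)
  print(proj(c,[[.4776,.2655,.1184]]))
s=read_state(); print(s['eef_pos'])
```

```text
[0.48400244 0.2688111  0.108     ] 0.0033110999014569487
[[319.4875876  267.51053515]]
[0.48970742 0.26892209 0.108     ] 0.003422091254863424
[[319.4875876  267.51053515]]
[0.46654282 0.26919489 0.108     ] 0.0036948904344145106
[[319.4875876  267.51053515]]
[0.47937678 0.26650738 0.12127084]
```

View pics/c_w2.png

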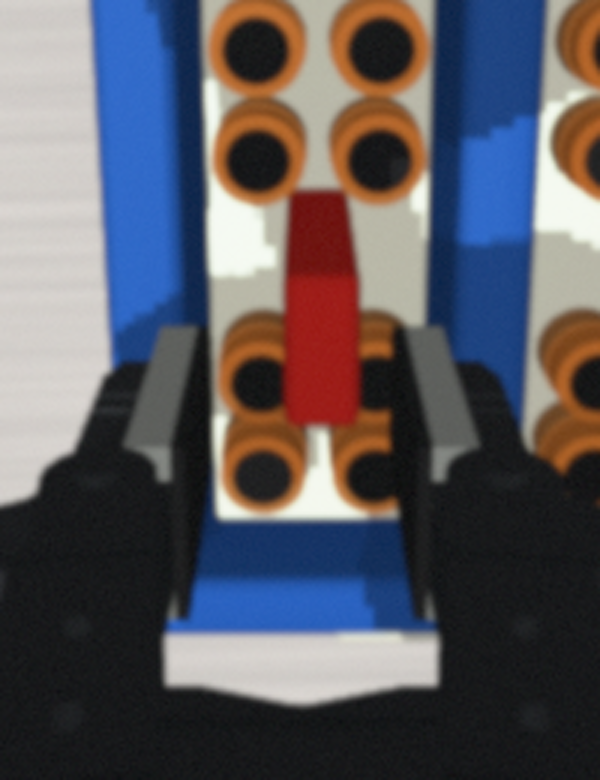

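>>> {"op": "jog_arm", "data": {"plan": "0 0.35 -0.5 0 0 0; 0 0 -1 0 0 0; 0 0 -1.5 0 0 0; 0 0 -1.4 0 0 0; 0 0 0 0 0 0"}}

```text
clock: 3.28
eef_pos: [0.4775, 0.2699, 0.0751]
tcp_rot: [0.009, 0.708, -0.01, 0.706]
force: [-0.9, 0.9, -0.2]
finger_gap: 0.0257
```

Run:
```python
from h import *
for k in range(5): print(read_state()['eef_pos'])
i,c=grab('wrist'); save('w3',i,c); crop(i,220,140,420,400,3,'c_w3')
state()
```

```text
[0.47748915 0.26991903 0.07514744]
[0.47748915 0.26991903 0.07514744]
[0.47748915 0.26991903 0.07514744]
[0.47748915 0.26991903 0.07514744]
[0.47748915 0.26991903 0.07514744]
t 3.33 p [0.4782 0.2702 0.0762] R [[-0.002, 0.026, 1.0], [-0.001, 1.0, -0.026], [-1.0, -0.001, -0.002]] F [ 0.7 -0.2  1.1] gap 0.0257 j [ 0.37  0.21  1.85 -0.    1.08 -1.17]
```

View pics/c_w3.png

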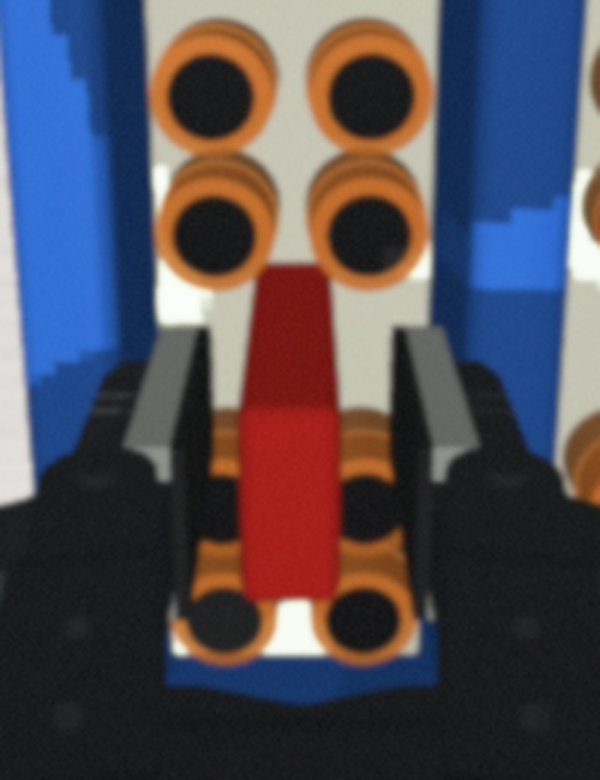

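>>> {"op": "jog_arm", "data": {"plan": "0 -0.1 0 0 0 0; 0 0 0 0 0 0; 0 0 0 0 0 0; 0 0 0 0 0 0; 0 0 0 0 0 0; 0 0 0 0 0 0", "hand": 1, "squeeze": 60}}

```text
clock: 4.08
eef_pos: [0.4791, 0.2695, 0.0774]
tcp_rot: [0.009, 0.707, -0.009, 0.707]
force: [0.3, -0.1, -0.9]
finger_gap: 0.0111
```

>>> {"op": "jog_arm", "data": {"plan": "0 0 0.5 0 0 0; 0 0 1 0 0 0; 0 0 1.5 0 0 0; 0 0 1.5 0 0 0; 0 0 2 0 0 0; 0 0 2 0 0 0; 0 0 1.5 0 0 0; 0 0 1 0 0 0; 0 0 0 0 0 0"}}

```text
clock: 5.2
eef_pos: [0.4795, 0.2697, 0.1882]
tcp_rot: [0.009, 0.707, -0.009, 0.708]
force: [0.2, -0.2, -2.5]
finger_gap: 0.011
```

Run:
```python
from h import *
state()
i,c=grab('wrist'); save('w4',i,c)
i,c=grab('side'); save('s4',i,c); crop(i,240,80,400,200,5,'c_s4')
```

```text
t 5.2 p [0.4795 0.2697 0.1882] R [[0.002, 0.026, 1.0], [0.001, 1.0, -0.026], [-1.0, 0.001, 0.002]] F [ 0.2 -0.2 -2.5] gap 0.011 j [ 0.37  0.08  1.77 -0.    1.29 -1.18]
```

View pics/w4.png

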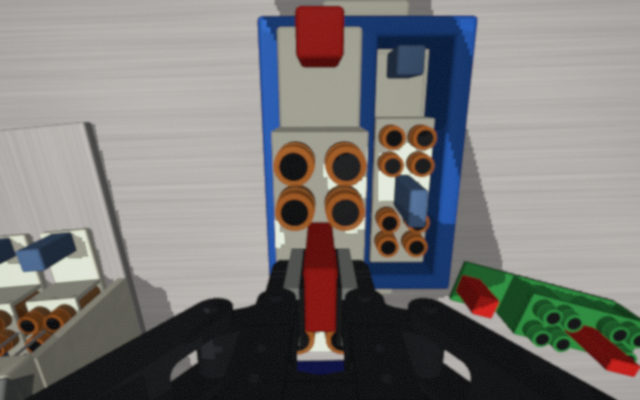

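View pics/c_s4.png

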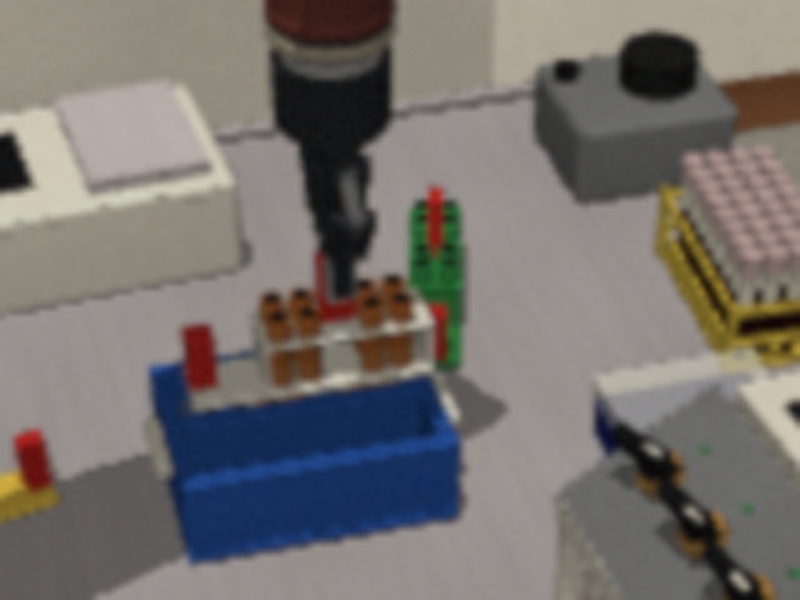

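>>> {"op": "jog_arm", "data": {"plan": "0 -2 0.5 0 0 0.5; -0.1 -4 0.5 0 0 0.5; -0.1 -4.5 0.5 0 0 0.5; -0.1 -4.5 0 0 0 0.5; -0.1 -4.5 0 0 0 0.5; -0.1 -4.5 0 0 0 0.5; -0.1 -4.5 0 0 0 0.5; -0.1 -4.5 0 0 0 0.5; 0 -4.5 0 0 0 0.5; 0 -4.5 0 0 0 0.5; 0 -4 0 0 0 0.5; 0 -1.9 0 0 0 0.4"}}

```text
clock: 6.8
eef_pos: [0.4712, -0.2114, 0.2012]
tcp_rot: [-0.026, 0.707, 0.027, 0.706]
force: [-0.5, 1.3, -2.5]
finger_gap: 0.0109
```

>>> {"op": "jog_arm", "data": {"plan": "0 0 0 0 0 0; 0 0 0 0 0 0"}}

```text
clock: 7.05
eef_pos: [0.4716, -0.2087, 0.2015]
tcp_rot: [-0.027, 0.707, 0.028, 0.706]
force: [-0.4, -0.1, -3.0]
finger_gap: 0.011
```

Run:
```python
from h import *
state()
for n in('wrist','scene','side'):
    i,c=grab(n); save(n[:2]+'5',i,c)
    if n=='side': crop(i,260,150,460,310,4,'c_s5')
    if n=='scene': crop(i,215,100,385,260,4,'c_sc5')
```

```text
t 7.05 p [ 0.4716 -0.2087  0.2015] R [[-0.001, -0.077, 0.997], [0.001, 0.997, 0.077], [-1.0, 0.001, -0.001]] F [-0.4 -0.1 -3. ] gap 0.011 j [-0.57 -0.02  1.84  0.    1.32 -2.22]
```

View pics/wr5.png

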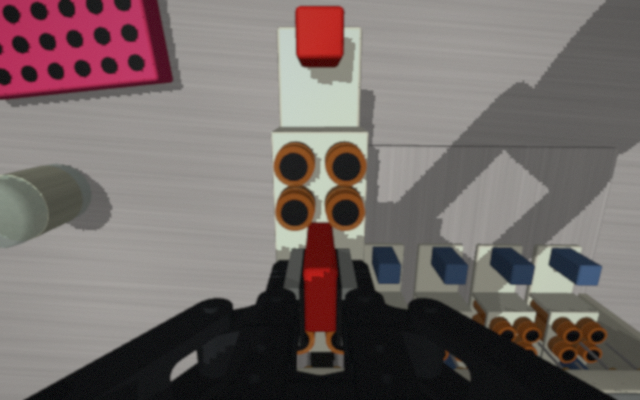

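View pics/c_s5.png

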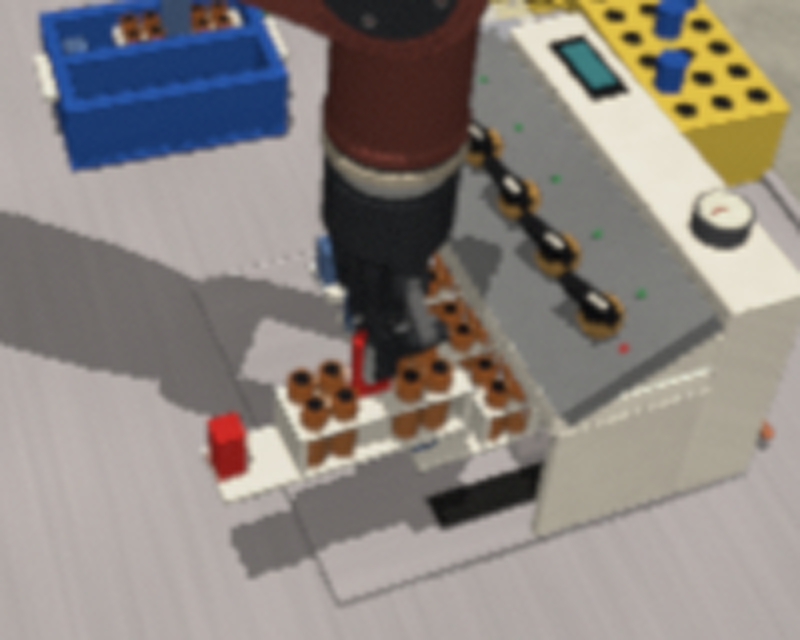

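View pics/c_sc5.png

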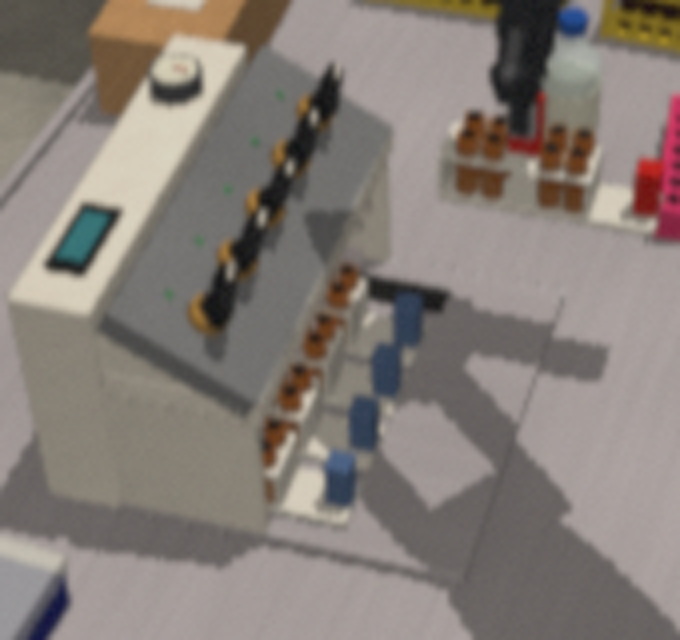

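Run:
```python
from h import *
i=cv2.imread('pics/wr5.png'); crop(i,360,220,620,400,3,'c_w5')
```

```text
(no output)
```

View pics/c_w5.png

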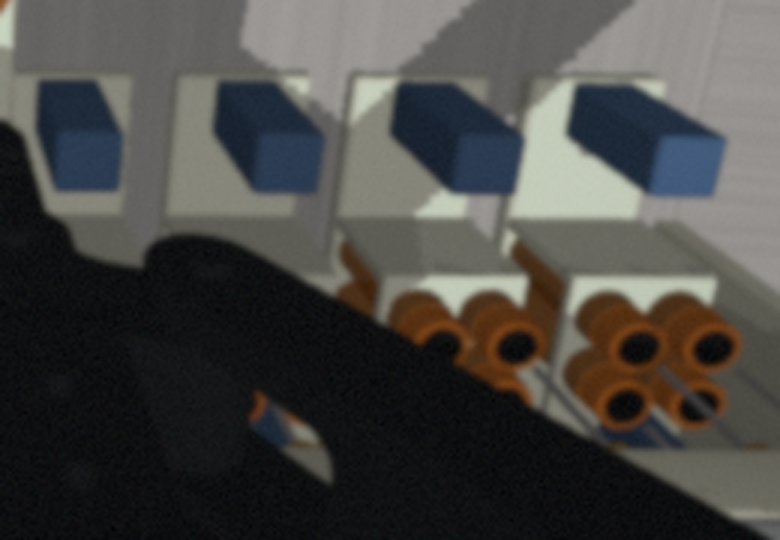

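Run:
```python
from h import *
c=load('wr5')
P=[]
for u,v in [(86,160),(290,162),(488,164),(690,166)]:
    P.append(onz(c,(u/3+360-.33,v/3+220-.33),.062)); 
P=np.array(P);print(P.round(4)); print(np.linalg.norm(np.diff(P,axis=0),axis=1))
d=P[-1]-P[0]; yaw=np.arctan2(-d[0],d[1]); print(np.degrees(yaw))
m=P.mean(0); c_,s=np.cos(yaw),np.sin(yaw)
# mean station y of tabs = 0.029, x=-.095
st=m[:2]-np.array([c_*-.095-s*.029,s*-.095+c_*.029]); print('station',st,'lane5',st+np.array([s*.116,-c_*.116]))
for uv in [(380,146),(600,147)]: print(onz(c,uv,.012))
print('sample tab',onz(c,(320,35),.0), )
```

```text
[[ 0.5402 -0.1435  0.062 ]
 [ 0.5363 -0.0846  0.062 ]
 [ 0.5325 -0.0274  0.062 ]
 [ 0.5287  0.0312  0.062 ]]
[0.05900886 0.05738432 0.05865256]
3.778796021667561
station [ 0.63112104 -0.07875631] lane5 [ 0.63876598 -0.19450412]
[ 0.43741516 -0.15537243  0.012     ]
[0.4225872  0.04714877 0.012     ]
sample tab [ 0.34636695 -0.21786398  0.        ]
```

>>> {"op": "jog_arm", "data": {"plan": "0 0.1 -2 0 0 0; 0 0 -3 0 0 0; 0 0 -3 0 0 0; 0 0 -2.5 0 0 -0.2; 1.5 0.1 0 0 0 0; 2 0.15 0 0 0 0; 1.5 0.1 0 0 0 0; 1 0.1 0 0 0 0; 0 0 0 0 0 0"}}

```text
clock: 8.32
eef_pos: [0.5328, -0.2039, 0.0977]
tcp_rot: [-0.026, 0.706, 0.026, 0.707]
force: [0.3, -0.4, -3.3]
finger_gap: 0.0111
```

Run:
```python
from h import *
state()
for n in('wrist','scene','side'):
    i,c=grab(n); save(n[:2]+'6',i,c)
    if n=='side': crop(i,300,180,440,310,5,'c_s6')
    if n=='scene': crop(i,275,120,395,210,6,'c_sc6')
```

```text
t 8.32 p [ 0.5328 -0.2039  0.0977] R [[0.001, -0.074, 0.997], [-0.0, 0.997, 0.074], [-1.0, -0.0, 0.0]] F [ 0.3 -0.4 -3.3] gap 0.0111 j [-0.5   0.22  1.79 -0.    1.13 -2.15]
```

View pics/wr6.png

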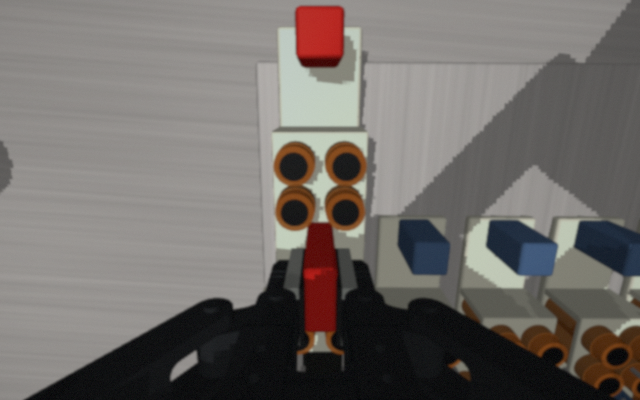

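View pics/c_s6.png

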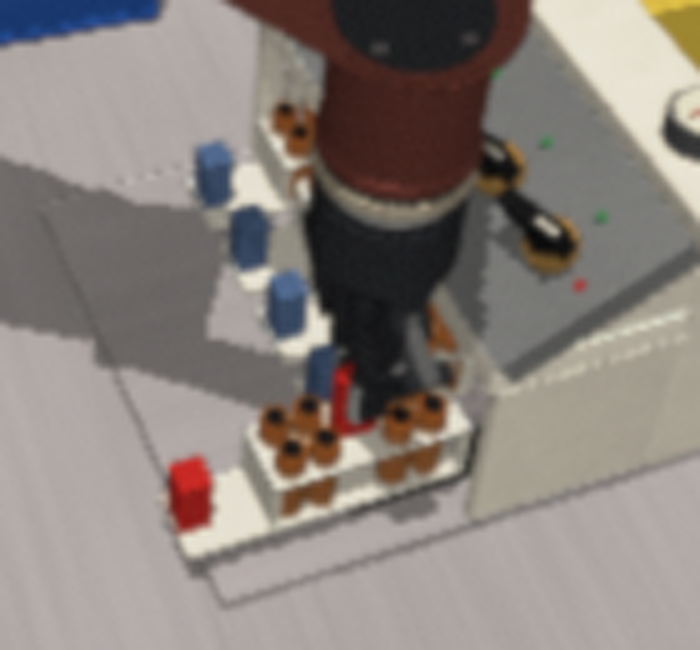

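View pics/c_sc6.png

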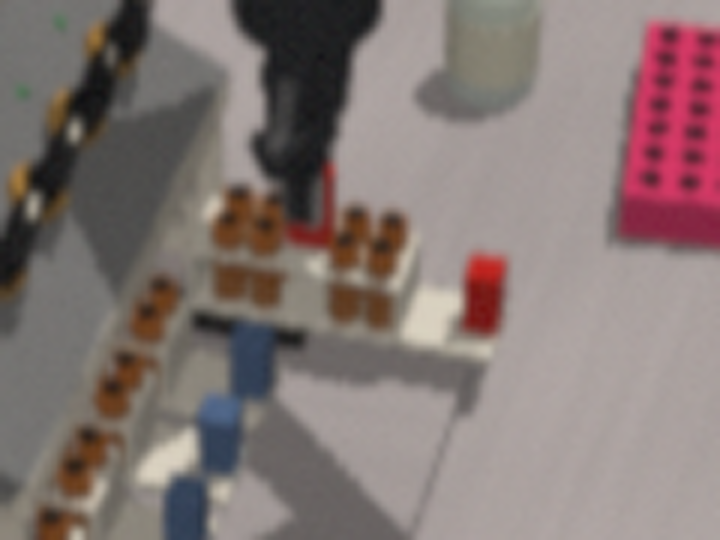

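Run:
```python
from h import *
i=cv2.imread('pics/wr6.png'); crop(i,240,0,640,300,2,'c_w6')
c=load('wr6')
P=np.array([onz(c,uv,.062) for uv in [(431,260.5),(538,262)]]); print(P)
q=onz(c,(320,36),.083); print('own tab',q)
a=np.radians(4.15); L=lambda p:(np.cos(a)*p[0]+np.sin(a)*p[1], -np.sin(a)*p[0]+np.cos(a)*p[1])
for p in [*P,q,np.array([.5328,-.2039])]: print(np.round(L(p),4))
for uv in [(258,63),(266,240)]: print('edge',np.round(L(onz(c,uv,.012)),4))
```

```text
[[ 0.54169149 -0.14270746  0.062     ]
 [ 0.53820675 -0.08468867  0.062     ]]
own tab [ 0.43829605 -0.21080886  0.083     ]
[ 0.5299 -0.1815]
[ 0.5307 -0.1234]
[ 0.4219 -0.242 ]
[ 0.5166 -0.2419]
edge [ 0.4255 -0.2788]
edge [ 0.5383 -0.2785]
```

View pics/c_w6.png

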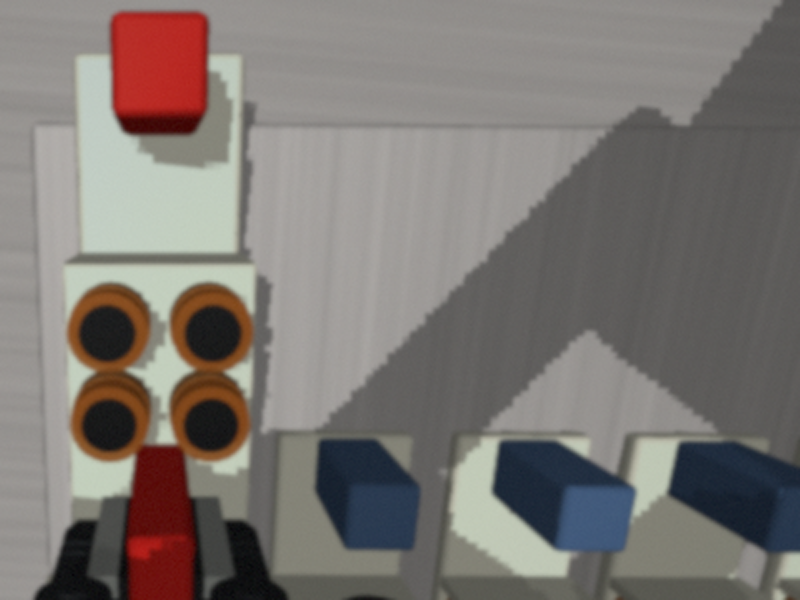

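>>> {"op": "jog_arm", "data": {"plan": "0 0.25 -0.8 0 0 0; 0 0 -0.6 0 0 0; 0 0 -0.4 0 0 0; 0 0 0 0 0 0"}}

```text
clock: 8.98
eef_pos: [0.5316, -0.2014, 0.0787]
tcp_rot: [-0.026, 0.707, 0.026, 0.706]
force: [-0.6, 0.6, -2.6]
finger_gap: 0.0108
```

Run:
```python
from h import *
state()
for n in('wrist','side'):
    i,c=grab(n); save(n[:2]+'7',i,c)
    if n=='side': crop(i,300,180,440,310,5,'c_s7')
    else: crop(i,240,0,640,300,2,'c_w7')
c=load('wr7'); z=read_state()['eef_pos'][2]
a=np.radians(4.15); L=lambda p:(np.cos(a)*p[0]+np.sin(a)*p[1], -np.sin(a)*p[0]+np.cos(a)*p[1])
```

```text
t 8.97 p [ 0.5316 -0.2014  0.0787] R [[-0.001, -0.073, 0.997], [0.0, 0.997, 0.073], [-1.0, 0.001, -0.001]] F [-0.6  0.6 -2.6] gap 0.0108 j [-0.5   0.25  1.8  -0.    1.1  -2.14]
```

View pics/c_w7.png

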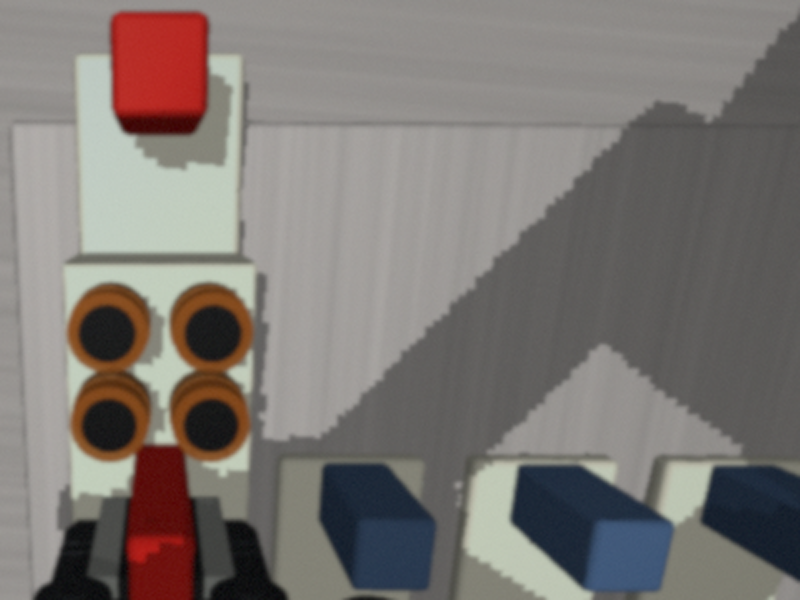

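View pics/c_s7.png

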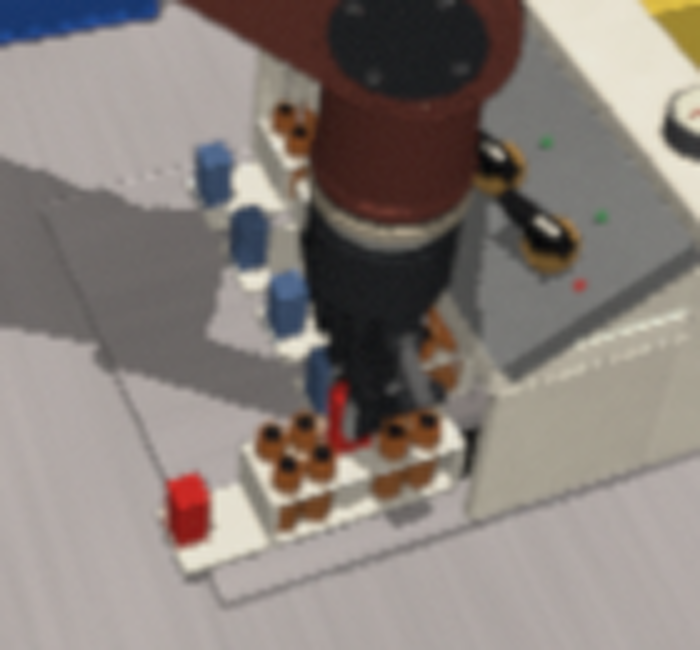

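Run:
```python
from h import *
c=load('wr7')
a=np.radians(4.15); L=lambda p:np.round((np.cos(a)*p[0]+np.sin(a)*p[1], -np.sin(a)*p[0]+np.cos(a)*p[1]),4)
f=lambda u,v,z:L(onz(c,(u/2+240-.25,v/2-.25),z))
print('own base front',f(77,57,.022),f(242,57,.022),'tab',f(159,60,.0637))
print('own base back',f(80,250,.022),f(240,250,.022))
print('nb base',f(280,458,.020),f(425,458,.020),'nb2',f(470,458,.02),f(615,458,.02))
print('nb tabs',f(395,555,.062),f(631,557,.062))
print('rib',f(161,570,.109))
```

```text
own base front [ 0.4105 -0.2604] [ 0.4104 -0.2186] tab [ 0.4184 -0.2396]
own base back [ 0.4583 -0.261 ] [ 0.4583 -0.2175]
nb base [ 0.519  -0.2034] [ 0.5189 -0.1602] nb2 [ 0.5189 -0.1468] [ 0.5188 -0.1036]
nb tabs [ 0.529  -0.1815] [ 0.5294 -0.1234]
rib [ 0.5074 -0.2391]
```

>>> {"op": "jog_arm", "data": {"plan": "0 0 -0.15 0 0 0; 0 0 0 0 0 0"}}

```text
clock: 9.32
eef_pos: [0.532, -0.2015, 0.0779]
tcp_rot: [-0.026, 0.707, 0.026, 0.707]
force: [-0.2, 0.0, -3.3]
finger_gap: 0.0108
```

>>> {"op": "jog_arm", "data": {"plan": "0 0 -0.1 0 0 0; 0 0 -0.1 0 0 0; 0 0 0 0 0 0"}}

```text
clock: 9.7
eef_pos: [0.5323, -0.2019, 0.0773]
tcp_rot: [-0.026, 0.706, 0.026, 0.707]
force: [-3.5, 1.5, 7.5]
finger_gap: 0.0112
```

>>> {"op": "jog_arm", "data": {"plan": "0 0 0 0 0 0; 0 0 0 0 0 0; 0 0 0 0 0 0; 0 0 1 0 0 0; 0 0 3 0 0 0; 0 0 4 0 0 0; -2 -0.1 1 0.7 -10 0; -3 -0.2 0 0.7 -10 0; -2.5 -0.2 0 0 0 0; -1.4 -0.1 -1 0 0 0; 0 0 0 0 0 0; 0 0 0 0 0 0", "hand": 0.62, "squeeze": 30}}

```text
clock: 11.2
eef_pos: [0.4441, -0.2079, 0.1565]
tcp_rot: [-0.022, 0.573, 0.03, 0.819]
force: [-0.2, 0.5, 0.1]
finger_gap: 0.0323
```

Run:
```python
from h import *
state()
for n in('wrist','side','scene'):
    i,c=grab(n); save(n[:2]+'8',i,c)
    if n=='side': crop(i,300,180,440,310,5,'c_s8')
    if n=='scene': crop(i,275,120,395,210,6,'c_sc8')
```

```text
t 11.2 p [ 0.4441 -0.2079  0.1565] R [[0.343, -0.073, 0.937], [0.024, 0.997, 0.07], [-0.939, -0.002, 0.343]] F [-0.2  0.5  0.1] gap 0.0323 j [-0.78 -0.27  2.19  0.31  1.   -2.56]
```

View pics/wr8.png

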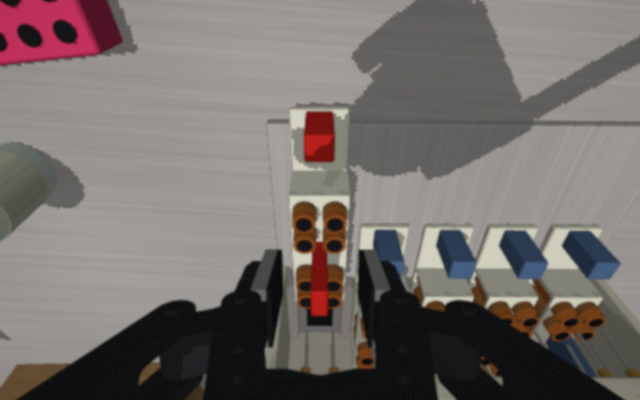

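View pics/c_s8.png

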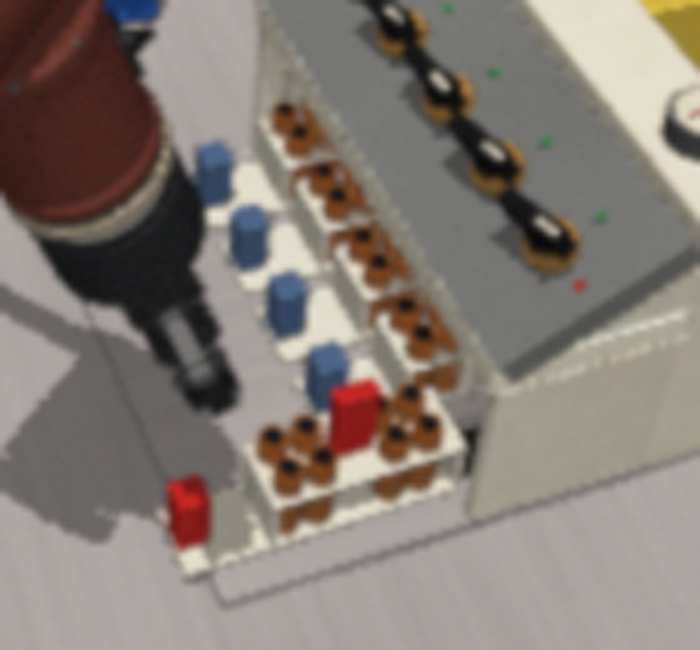

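View pics/c_sc8.png

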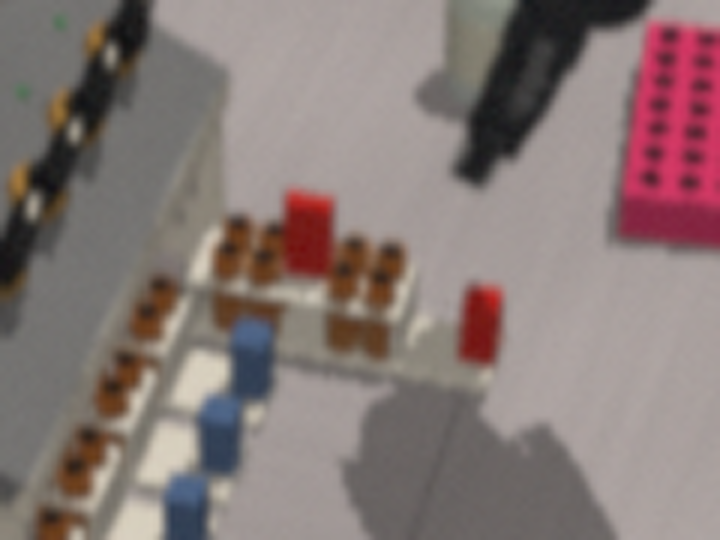

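Run:
```python
from h import *
c=load('wr8')
a=np.radians(4.15); L=lambda p:np.round((np.cos(a)*p[0]+np.sin(a)*p[1], -np.sin(a)*p[0]+np.cos(a)*p[1]),4)
t=onz(c,(320,148),.062);r=onz(c,(319.5,303),.108);print('tab',t,L(t),'rib',r,L(r)); print('tcp',L([.4441,-.2079]))
for uv in [(389,261),(460,264),(529,264)]: print(L(onz(c,uv,.062)))
```

```text
tab [ 0.43500322 -0.20844835  0.062     ] [ 0.4188 -0.2394] rib [ 0.5289944  -0.20170835  0.108     ] [ 0.513  -0.2395]
tcp [ 0.4279 -0.2395]
[ 0.5188 -0.1841]
[ 0.522  -0.1268]
[ 0.5218 -0.0714]
```

>>> {"op": "jog_arm", "data": {"plan": "0 0 -2 0 0 0; 0 0 -2 0 0 0; 0 0 0 0 0 0"}}

```text
clock: 11.72
eef_pos: [0.4424, -0.2063, 0.1142]
tcp_rot: [-0.02, 0.574, 0.031, 0.818]
force: [0.4, 0.2, 0.6]
finger_gap: 0.0326
```

```bash
python3 -c "
from h import *
print(read_state()['joints']);state()"
```

```text
[-0.78053842 -0.20763768  2.22914823  0.33130364  0.91516944 -2.60106846]
t 11.72 p [ 0.4424 -0.2063  0.1142] R [[0.339, -0.074, 0.938], [0.027, 0.997, 0.069], [-0.94, 0.002, 0.34]] F [0.4 0.2 0.6] gap 0.0326 j [-0.78 -0.21  2.23  0.33  0.92 -2.6 ]
```

>>> {"op": "jog_arm", "data": {"plan": "-0.3 -0.1 0 -0.5 7 0; 0 0 -2 0 0 0; 0 0 -2 0 0 0; 0 0 -1.8 0 0 0; 0 0 0 0 0 0"}}

```text
clock: 12.35
eef_pos: [0.4397, -0.2079, 0.0573]
tcp_rot: [-0.023, 0.622, 0.029, 0.782]
force: [0.8, 0.1, 0.6]
finger_gap: 0.0324
```

Run:
```python
from h import *
state()
for n in('wrist','side','scene'):
    i,c=grab(n); save(n[:2]+'9',i,c)
    if n=='side': crop(i,300,180,440,310,5,'c_s9')
    if n=='wrist': crop(i,200,150,440,400,3,'c_w9')
```

```text
t 12.35 p [ 0.4397 -0.2079  0.0573] R [[0.223, -0.073, 0.972], [0.017, 0.997, 0.071], [-0.975, 0.001, 0.224]] F [0.8 0.1 0.6] gap 0.0324 j [-0.72 -0.04  2.18  0.21  0.85 -2.49]
```

View pics/c_w9.png

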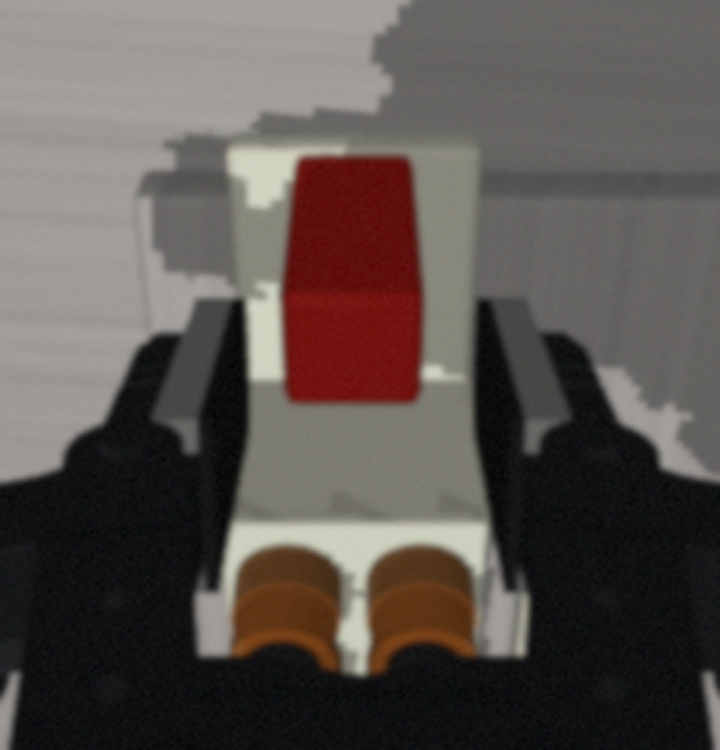

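View pics/c_s9.png

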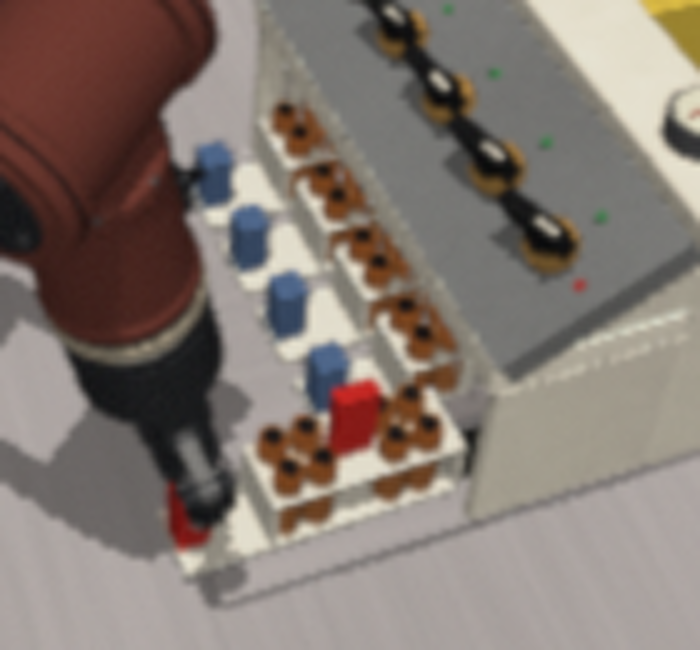

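>>> {"op": "jog_arm", "data": {"plan": "0 -0.1 -1.2 0 0 0; 0 0 -1.3 0 0 0; 0 0 0 0 0 0"}}

```text
clock: 12.88
eef_pos: [0.4388, -0.2086, 0.0311]
tcp_rot: [-0.022, 0.623, 0.029, 0.782]
force: [-0.1, -0.9, 0.2]
finger_gap: 0.0327
```

>>> {"op": "jog_arm", "data": {"plan": "0 0 0 0 0 0; 0 0 0 0 0 0; 0 0 0 0 0 0; 0 0 0 0 0 0; 0 0 0 0 0 0", "hand": 1, "squeeze": 30}}

```text
clock: 13.5
eef_pos: [0.4398, -0.2094, 0.0327]
tcp_rot: [-0.023, 0.622, 0.028, 0.782]
force: [0.3, -0.3, -2.4]
finger_gap: 0.0191
```

>>> {"op": "jog_arm", "data": {"plan": "0.5 0.035 0 0 0 0; 1 0.07 0 0 0 0; 1 0.07 0 0 0 0; 1 0.07 0 0 0 0; 0.5 0.035 0 0 0 0; 0 0 0 0 0 0"}}

```text
clock: 14.25
eef_pos: [0.4804, -0.2066, 0.0327]
tcp_rot: [-0.023, 0.622, 0.029, 0.782]
force: [-0.1, -0.1, -2.9]
finger_gap: 0.0195
```

Run:
```python
from h import *
state()
for n in('wrist','side','scene'):
    i,c=grab(n); save(n[:2]+'10',i,c)
    if n=='side': crop(i,300,180,440,310,5,'c_s10')
    if n=='scene': crop(i,275,120,395,210,6,'c_sc10')
```

```text
t 14.25 p [ 0.4804 -0.2066  0.0327] R [[0.225, -0.074, 0.972], [0.016, 0.997, 0.072], [-0.974, -0.001, 0.225]] F [-0.1 -0.1 -2.9] gap 0.0195 j [-0.65  0.09  2.11  0.21  0.79 -2.44]
```

View pics/wr10.png

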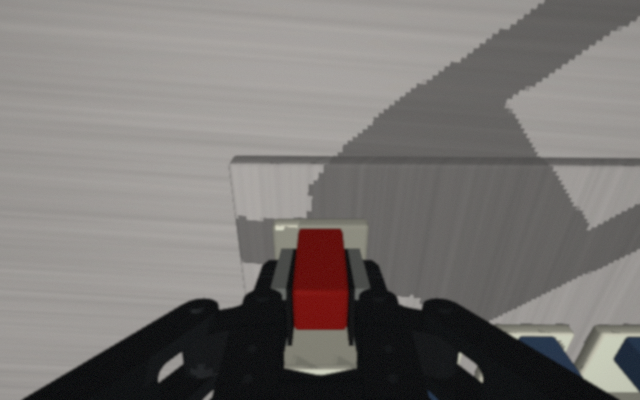

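View pics/c_s10.png

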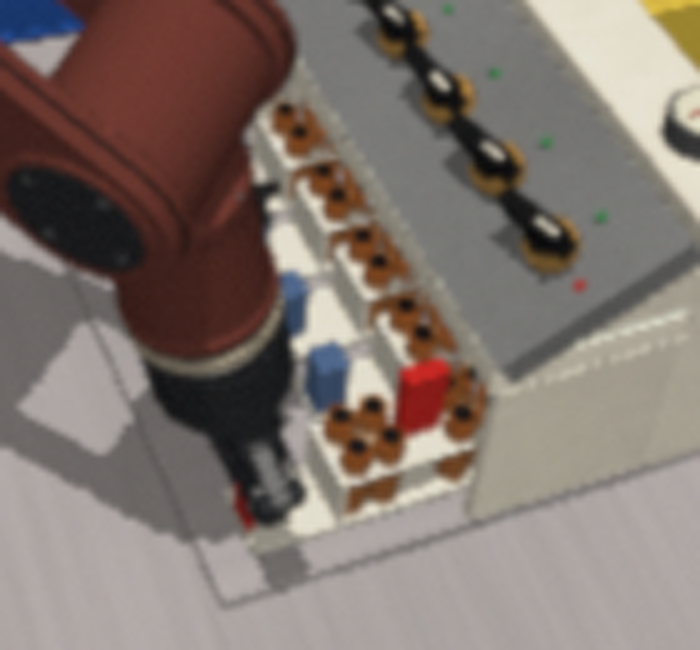

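View pics/c_sc10.png

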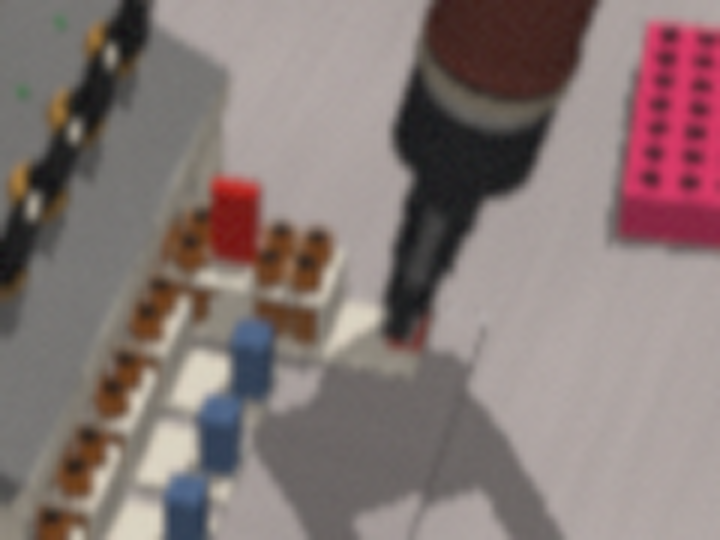

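>>> {"op": "jog_arm", "data": {"plan": "1 0.07 -0.05 0 0 0; 1 0.07 0 0 0 0; 1 0.07 0 0 0 0; 1 0.07 0 0 0 0; 0.5 0.035 0 0 0 0; 0 0 0 0 0 0"}}

```text
clock: 15.15
eef_pos: [0.5256, -0.2035, 0.0324]
tcp_rot: [-0.023, 0.622, 0.028, 0.782]
force: [0.1, 0.8, -1.2]
finger_gap: 0.0196
```

>>> {"op": "jog_arm", "data": {"plan": "0.6 0.04 -0.05 0 0 0; 0.5 0.035 0 0 0 0; 0.4 0.03 0 0 0 0; 0 0 0 0 0 0"}}

```text
clock: 15.65
eef_pos: [0.5407, -0.2028, 0.0323]
tcp_rot: [-0.023, 0.621, 0.028, 0.783]
force: [-0.2, -0.2, 3.0]
finger_gap: 0.0195
```

Run:
```python
from h import *
state()
for n in('wrist','side','scene'):
    i,c=grab(n); save(n[:2]+'11',i,c)
    if n=='side': crop(i,300,180,440,310,5,'c_s11')
    if n=='scene': crop(i,275,120,395,210,6,'c_sc11')
```

```text
t 15.65 p [ 0.5407 -0.2028  0.0323] R [[0.226, -0.073, 0.971], [0.015, 0.997, 0.072], [-0.974, -0.002, 0.227]] F [-0.2 -0.2  3. ] gap 0.0195 j [-0.58  0.21  1.97  0.19  0.79 -2.34]
```

View pics/wr11.png

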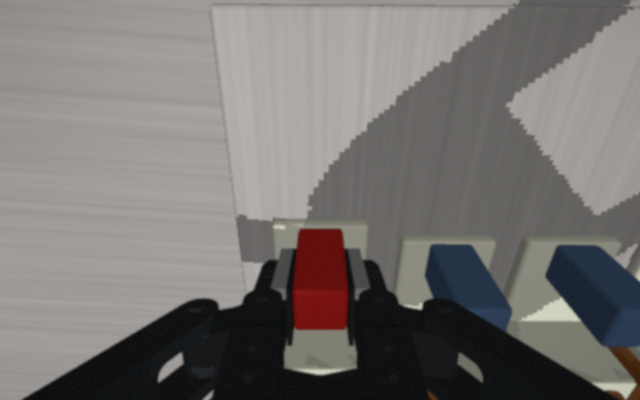

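View pics/c_s11.png

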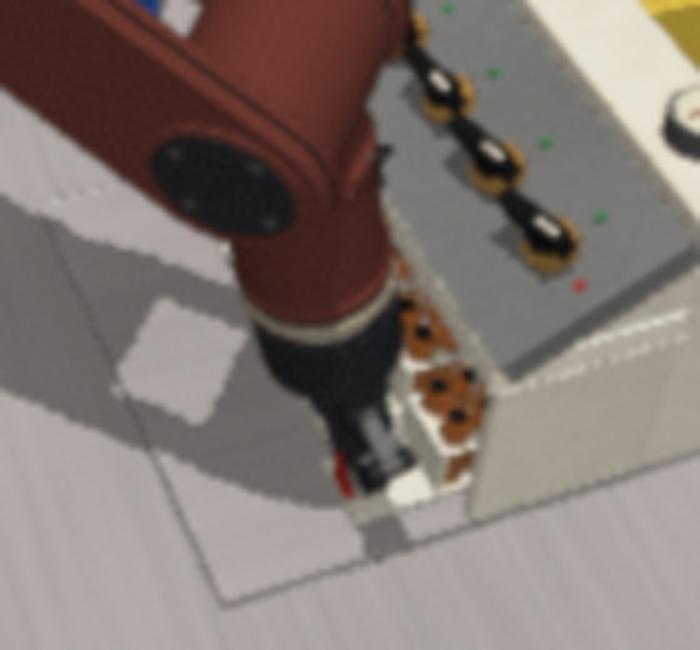

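View pics/c_sc11.png

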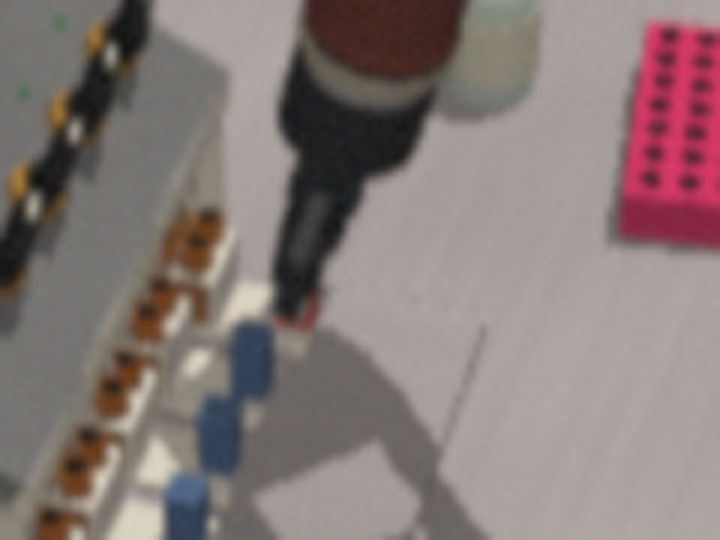

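>>> {"op": "jog_arm", "data": {"plan": "0.2 0.015 0 0 0 0; 0.2 0.015 0 0 0 0; 0.2 0.015 0 0 0 0; 0 0 0 0 0 0"}}

```text
clock: 16.3
eef_pos: [0.5459, -0.2024, 0.0323]
tcp_rot: [-0.023, 0.622, 0.028, 0.782]
force: [-3.8, 0.3, 8.7]
finger_gap: 0.0195
```

>>> {"op": "jog_arm", "data": {"plan": "0.1 0.01 0 0 0 0; 0.1 0.005 0 0 0 0; 0 0 0 0 0 0"}}

```text
clock: 16.68
eef_pos: [0.5477, -0.2022, 0.0324]
tcp_rot: [-0.023, 0.622, 0.028, 0.782]
force: [-5.9, -0.7, 10.2]
finger_gap: 0.019
```

>>> {"op": "jog_arm", "data": {"plan": "0.1 0.01 0 0 0 0; 0.1 0.005 0 0 0 0; 0 0 0 0 0 0"}}

```text
clock: 17.05
eef_pos: [0.5497, -0.2021, 0.0323]
tcp_rot: [-0.023, 0.622, 0.028, 0.782]
force: [-5.0, -0.3, 9.1]
finger_gap: 0.0194
```

>>> {"op": "jog_arm", "data": {"plan": "0.1 0.01 0 0 0 0; 0.1 0.005 0 0 0 0; 0 0 0 0 0 0"}}

```text
clock: 17.42
eef_pos: [0.5498, -0.202, 0.0323]
tcp_rot: [-0.023, 0.624, 0.029, 0.781]
force: [-18.8, -0.9, 20.3]
finger_gap: 0.0193
```

Run:
```python
from h import *
state()
i,c=grab('wrist'); save('wr12',i,c)
```

```text
t 17.43 p [ 0.5498 -0.202   0.0323] R [[0.221, -0.074, 0.973], [0.016, 0.997, 0.072], [-0.975, -0.0, 0.221]] F [-18.8  -0.9  20.3] gap 0.0193 j [-0.56  0.23  1.95  0.19  0.79 -2.33]
```

View pics/wr12.png

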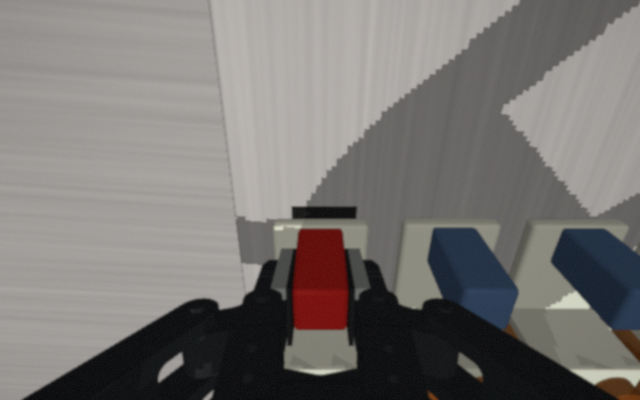

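>>> {"op": "jog_arm", "data": {"plan": "0 0 0 0 0 0; 0 0 0 0 0 0; 0 0 0 0 0 0; 0 0 0 0 0 0", "hand": 0.62}}

```text
clock: 17.98
eef_pos: [0.552, -0.2014, 0.0316]
tcp_rot: [-0.023, 0.622, 0.029, 0.782]
force: [0.4, -0.1, 0.5]
finger_gap: 0.0324
```

Run:
```python
from h import *
state()
i,c=grab('wrist'); save('wr13',i,c); crop(i,180,150,480,375,2.6,'c_w13')
```

```text
t 17.98 p [ 0.552  -0.2014  0.0316] R [[0.225, -0.073, 0.972], [0.016, 0.997, 0.072], [-0.974, -0.001, 0.225]] F [ 0.4 -0.1  0.5] gap 0.0324 j [-0.56  0.23  1.95  0.19  0.79 -2.33]
```

View pics/c_w13.png

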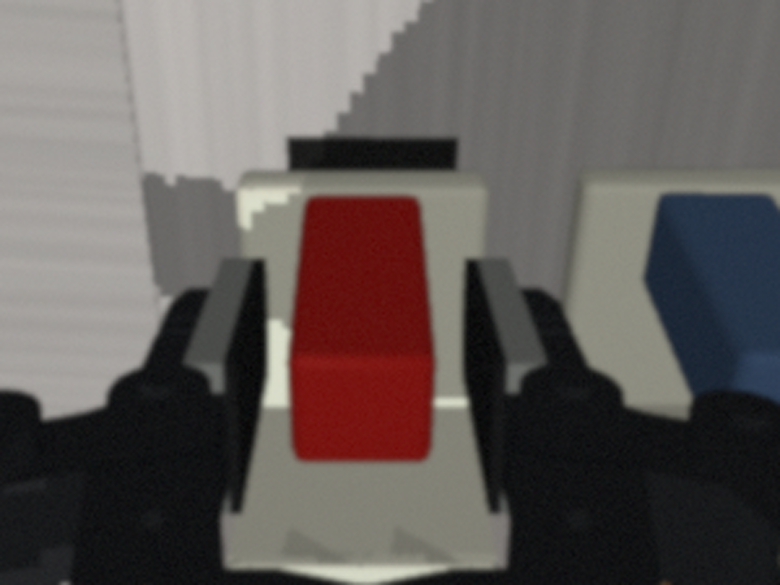

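>>> {"op": "jog_arm", "data": {"plan": "-0.5 -0.03 2 0 0 0; -0.7 -0.05 3 0 0 0; -0.9 -0.07 3.5 0 0 0; -1 -0.05 4 0 0 0; 0 0 4 0.6 -8.5 0; 0 0 4 0.6 -8.5 0; 1 0.1 3.5 0 0 0; 2.5 0.2 0 0 0 0; 3 0.2 0 0 0 0; 0 0 0 0 0 0"}}

```text
clock: 19.27
eef_pos: [0.587, -0.1981, 0.2717]
tcp_rot: [-0.019, 0.499, 0.032, 0.866]
force: [0.3, 0.2, -0.4]
finger_gap: 0.0324
```

Run:
```python
from h import *
state()
for n in('wrist','side','scene'):
    i,c=grab(n); save(n[:2]+'14',i,c)
    if n=='side': crop(i,300,150,460,300,4,'c_s14')
    if n=='scene': crop(i,225,90,395,230,4,'c_sc14')
```

```text
t 19.27 p [ 0.587  -0.1981  0.2717] R [[0.5, -0.074, 0.863], [0.036, 0.997, 0.065], [-0.865, -0.002, 0.501]] F [ 0.3  0.2 -0.4] gap 0.0324 j [-0.63 -0.16  1.92  0.4   1.   -2.43]
```

View pics/wr14.png

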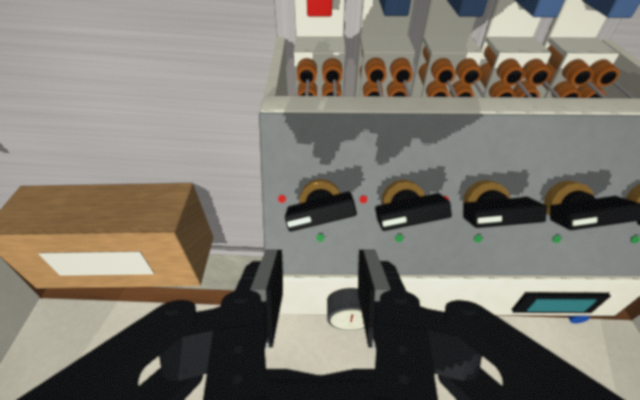

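View pics/c_s14.png

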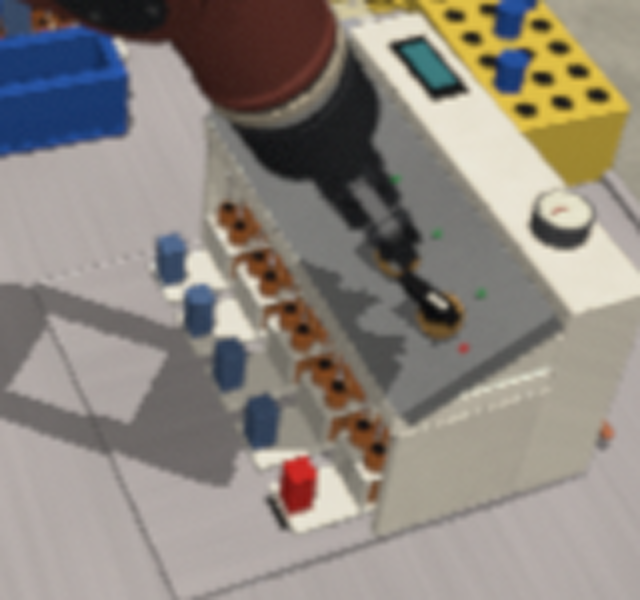

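View pics/c_sc14.png

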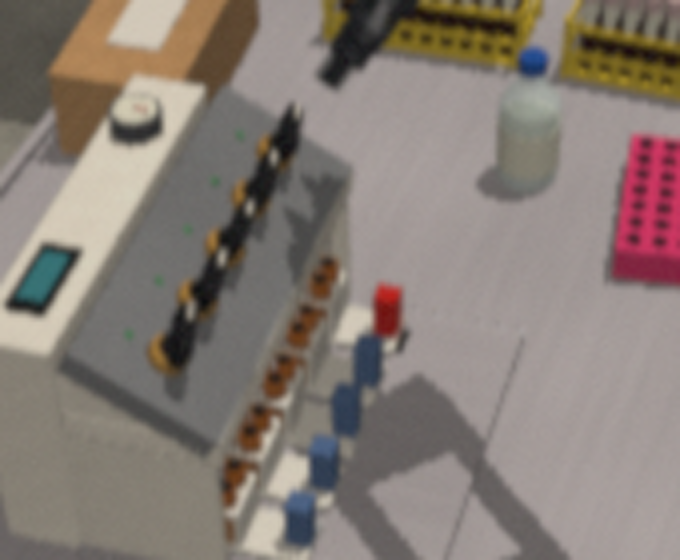

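Run:
```python
from h import *
i=cv2.imread('pics/wr14.png'); crop(i,270,160,470,260,4,'c_w14')
c=load('wr14')
a=np.radians(4.15); V=R.from_euler('z',a).as_matrix()@R.from_euler('y',-30,degrees=True).as_matrix()
O=np.array([.637,-.1953,.18]); print(V.round(3))
for p in [(0,0,0),(0,0,.04),(0,-.022,.04),(0,.022,.04),(0,.058,.04),(0,0,.01)]: print(p,((proj(c,O+V@np.array(p))[0]-[270,160])*4).round(0))
```

```text
[[ 0.864 -0.072 -0.499]
 [ 0.063  0.997 -0.036]
 [ 0.5    0.     0.866]]
(0, 0, 0) [194. 155.]
(0, 0, 0.04) [193. 224.]
(0, -0.022, 0.04) [ 48. 224.]
(0, 0.022, 0.04) [338. 225.]
(0, 0.058, 0.04) [576. 225.]
(0, 0, 0.01) [194. 170.]
```

View pics/c_w14.png

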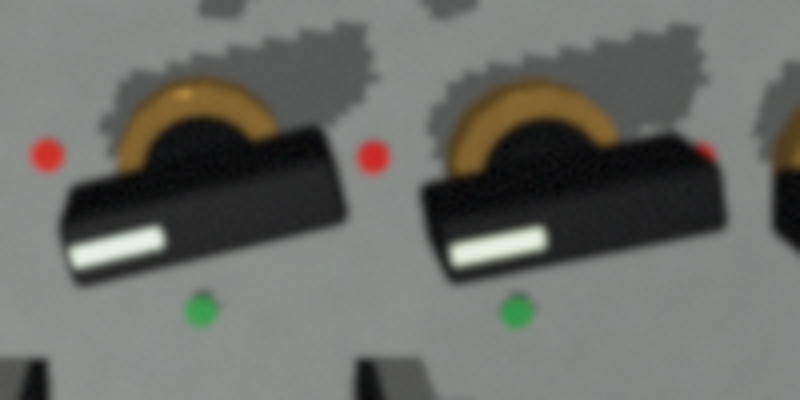

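Run:
```python
from h import *
c=load('wr14')
a=np.radians(4.15); V=R.from_euler('z',a).as_matrix()@R.from_euler('y',-30,degrees=True).as_matrix()
O=np.array([.637,-.1953,.18])
def onp(uv,h):
    o,d=ray(c,uv); n=V[:,2]; p=O+n*h; t=n@(p-o)/(n@d); return V.T@(o+t*d-O)
f=lambda x,y,h:onp((x/4+270-.375,y/4+160-.375),h)
A,B,C,D=[f(*q,.04) for q in [(78,285),(345,222),(332,172),(62,228)]]
for q in (A,B,C,D): print(q.round(4))
print('ctr',(A+B+C+D)/4, 'ang',np.degrees(np.arctan2(A[0]-B[0],-(A[1]-B[1]))),np.degrees(np.arctan2(D[0]-C[0],-(D[1]-C[1]))))
print('line',np.degrees(np.arctan2(*( (lambda p,q:(p[0]-q[0],-(p[1]-q[1])))(f(72,258,.04),f(165,237,.04))))))
print('dots',f(47,155,0),f(201,311,0),'nb',f(373,157,0),f(517,312,0))
```

```text
[ 0.0096 -0.0179  0.04  ]
[-0.0007  0.0228  0.04  ]
[-0.0085  0.0206  0.04  ]
[ 0.0004 -0.0201  0.04  ]
ctr [0.00019254 0.00136072 0.04      ] ang 14.18116918551762 12.40462040472174
line 13.529878887174716
dots [-1.46111265e-04 -2.64668396e-02  2.41399381e-17] [2.95258731e-02 1.07608041e-03 2.12638362e-17] nb [ 5.18545550e-05  3.16673265e-02 -2.81217014e-17] [ 2.95541341e-02  5.92493514e-02 -4.08569943e-17]
```

>>> {"op": "jog_arm", "data": {"plan": "0 0 0 4.78 0.345 -8.29; 0 0 0 4.78 0.345 -8.29; 0 0 0 4.78 0.345 -8.29; 0 0 0 4.78 0.345 -8.29; 0 0 0 4.78 0.345 -8.29; 0 0 0 4.78 0.345 -8.29; 0 0 0 4.78 0.345 -8.29; 0 0 0 4.78 0.345 -8.29; 0 0 0 0 0 0; 0 0 0 0 0 0", "hand": 0.68, "squeeze": 40}}

```text
clock: 20.68
eef_pos: [0.5856, -0.1987, 0.2718]
tcp_rot: [0.52, 0.412, -0.285, 0.692]
force: [-0.1, -0.1, 0.1]
finger_gap: 0.0273
```

```bash
cat >> h.py <<'E'
aV=np.radians(4.15); V=R.from_euler('z',aV).as_matrix()@R.from_euler('y',-30,degrees=True).as_matrix()
OV=np.array([.637,-.194,.18])
def vst():
    s=state(); print('valve frame tcp mm',(V.T@(s['eef_pos']-OV)*1000).round(1)); M=V.T@R.from_quat(s['tcp_rot']).as_matrix(); print('tool x,y in valve',M[:,0].round(3),M[:,1].round(3),'jaw ang from x',np.degrees(np.arctan2(M[1,1],M[0,1])).round(1))
E
python3 - <<'E'
from h import *
vst()
i,c=grab('wrist'); save('wr15',i,c)
E
```

```text
t 20.68 p [ 0.5856 -0.1987  0.2718] R [[0.498, 0.823, 0.273], [0.035, 0.296, -0.955], [-0.866, 0.485, 0.119]] F [-0.1 -0.1  0.1] gap 0.0273 j [-0.63 -0.16  1.92  0.39  1.   -1.09]
valve frame tcp mm [  1.2  -1.  105.3]
tool x,y in valve [-0.    -0.001 -1.   ] [ 0.972  0.236 -0.001] jaw ang from x 13.6
```

View pics/wr15.png

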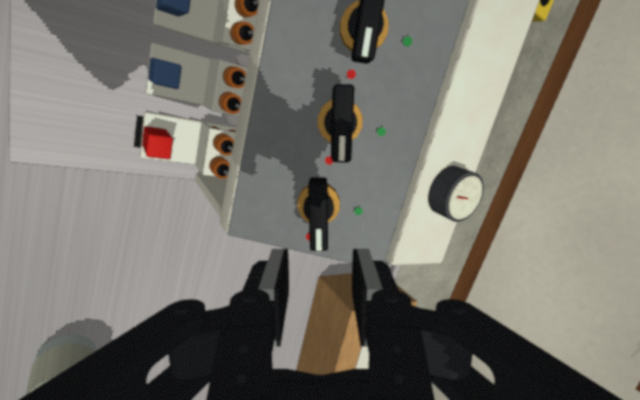

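Run:
```python
from h import *
i=cv2.imread('pics/wr15.png'); crop(i,280,160,380,270,5,'c_w15')
c=load('wr15')
for h,p in [(.04,(0,0)),(0.04,(.022*np.sin(np.radians(13.5)),-.022*np.cos(np.radians(13.5)))),(.0,(0,0))]:
    q=OV+V@np.array([*p,h]); print((proj(c,q)[0]-[280,160])*5)
```

```text
[189.69701963 291.68551073]
[189.44161767 458.48925531]
[191.30589976 203.65497901]
```

View pics/c_w15.png

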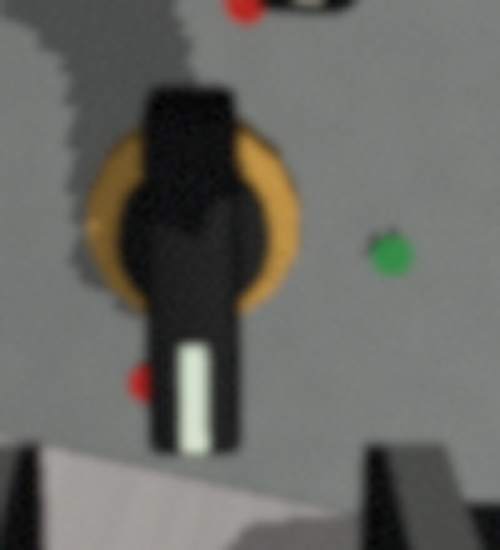

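>>> {"op": "jog_arm", "data": {"plan": "0.4 0.2 -0.9 0 0 0; 1 0.07 -1.73 0 0 0; 1 0.07 -1.73 0 0 0; 0.5 0.04 -0.87 0 0 0; 0 0 0 0 0 0; 0 0 0 0 0 0"}}

```text
clock: 21.48
eef_pos: [0.6152, -0.195, 0.2201]
tcp_rot: [0.521, 0.411, -0.285, 0.691]
force: [0.4, 0.5, -0.1]
finger_gap: 0.0273
```

Run:
```python
from h import *
vst()
i,c=grab('wrist'); save('wr16',i,c); crop(i,220,150,420,400,3,'c_w16')
```

```text
t 21.48 p [ 0.6152 -0.195   0.2201] R [[0.499, 0.823, 0.271], [0.035, 0.294, -0.955], [-0.866, 0.486, 0.118]] F [ 0.4  0.5 -0.1] gap 0.0273 j [-0.59 -0.05  1.92  0.41  0.88 -1.1 ]
valve frame tcp mm [ 1.2  0.6 45.7]
tool x,y in valve [ 0.    -0.002 -1.   ] [ 0.972  0.233 -0.   ] jaw ang from x 13.5
```

View pics/c_w16.png

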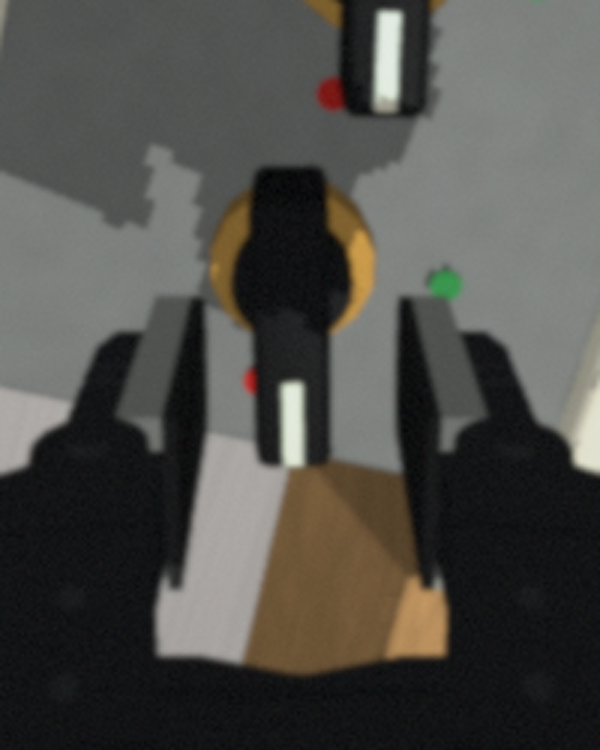

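>>> {"op": "jog_arm", "data": {"plan": "0.4 0 -0.93 0 0 0; 0.55 0.04 -0.95 0 0 0; 0.55 0.04 -0.95 0 0 0; 0 0 0 0 0 0; 0 0 0 0 0 0"}}

```text
clock: 22.15
eef_pos: [0.63, -0.1939, 0.191]
tcp_rot: [0.522, 0.412, -0.285, 0.691]
force: [0.6, 0.6, 1.5]
finger_gap: 0.0274
```

Run:
```python
from h import *
vst()
i,c=grab('wrist'); save('wr17',i,c); crop(i,220,150,420,400,3,'c_w17')
```

```text
t 22.15 p [ 0.63   -0.1939  0.191 ] R [[0.498, 0.824, 0.271], [0.035, 0.293, -0.955], [-0.866, 0.486, 0.117]] F [0.6 0.6 1.5] gap 0.0274 j [-0.57  0.02  1.91  0.42  0.82 -1.11]
valve frame tcp mm [-0.5  0.6 13. ]
tool x,y in valve [-0.001 -0.001 -1.   ] [ 0.973  0.233 -0.001] jaw ang from x 13.5
```

View pics/c_w17.png

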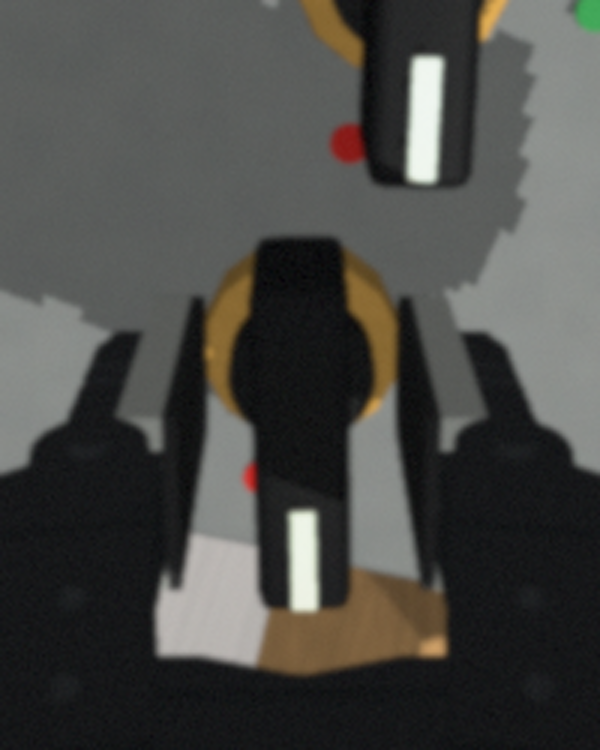

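>>> {"op": "jog_arm", "data": {"plan": "0 0 0 0 0 0; 0 0 0 0 0 0; 0 0 0 0 0 0; 0 0 0 0 0 0; 0 0 0 -2.12 -0.15 3.68; 0 0 0 -4.24 -0.31 7.36; 0 0 0 0 0 0", "hand": 1, "squeeze": 40}}

```text
clock: 23.08
eef_pos: [0.6298, -0.1943, 0.1916]
tcp_rot: [0.441, 0.441, -0.238, 0.745]
force: [-6.5, -0.3, 4.6]
finger_gap: 0.0181
```

```bash
python3 -c "
from h import *
vst(); print(read_state()['torque'])"
```

```text
t 23.07 p [ 0.6298 -0.1943  0.1916] R [[0.499, 0.743, 0.447], [0.035, 0.499, -0.866], [-0.866, 0.447, 0.223]] F [-6.5 -0.3  4.6] gap 0.0181 j [-0.57  0.02  1.91  0.42  0.82 -1.33]
valve frame tcp mm [-0.4  0.2 13.6]
tool x,y in valve [-0.    -0.002 -1.   ] [ 0.896  0.443 -0.001] jaw ang from x 26.3
[-0.12477587  0.79897642  0.03099886]
```

Run:
```python
from h import *
i,c=grab('wrist'); save('wr18',i,c); crop(i,220,150,420,400,3,'c_w18')
```

```text
(no output)
```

View pics/c_w18.png

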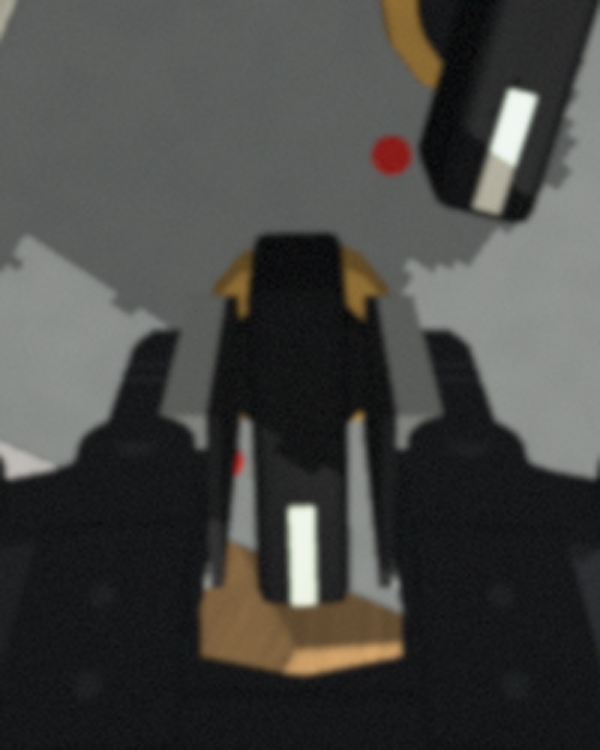

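>>> {"op": "jog_arm", "data": {"plan": "0 0 0 0 0 0; 0 0 0 0 0 0; -0.32 -0.02 0.56 0 0 0; 0 0 0 0 0 0", "hand": 0.72}}

```text
clock: 23.62
eef_pos: [0.627, -0.1944, 0.1977]
tcp_rot: [0.442, 0.44, -0.238, 0.745]
force: [-0.2, -0.0, 0.2]
finger_gap: 0.024
```

>>> {"op": "jog_arm", "data": {"plan": "0 0 0 0 0 0; 0 0 0 0 0 0; 0 0 0 0 0 0; 0 0 0 0 0 0", "hand": 1, "squeeze": 40}}

```text
clock: 24.12
eef_pos: [0.6266, -0.1945, 0.1972]
tcp_rot: [0.441, 0.441, -0.238, 0.745]
force: [-5.3, -0.4, 4.0]
finger_gap: 0.0112
```

Run:
```python
from h import *
vst()
```

```text
t 24.12 p [ 0.6266 -0.1945  0.1972] R [[0.499, 0.743, 0.446], [0.035, 0.497, -0.867], [-0.866, 0.448, 0.222]] F [-5.3 -0.4  4. ] gap 0.0112 j [-0.58  0.    1.92  0.42  0.84 -1.33]
valve frame tcp mm [-0.4  0.3 20.1]
tool x,y in valve [-0.    -0.002 -1.   ] [ 0.897  0.442 -0.001] jaw ang from x 26.2
```

>>> {"op": "jog_arm", "data": {"plan": "0 0 0 -4.24 -0.31 7.36; 0 0 0 -4.24 -0.31 7.36; 0 0 0 -4.24 -0.31 7.36; 0 0 0 -4.24 -0.31 7.36; 0 0 0 -4.24 -0.31 7.36; 0 0 0 -4.24 -0.31 7.36; 0 0 0 -4.24 -0.31 7.36; 0 0 0 0 0 0"}}

```text
clock: 25.12
eef_pos: [0.6263, -0.1951, 0.1969]
tcp_rot: [0.013, 0.5, 0.012, 0.866]
force: [-7.4, -2.4, 4.5]
finger_gap: 0.0113
```

Run:
```python
from h import *
vst(); s=read_state(); print('torque valve axes',V.T@s['torque'],'F',V.T@s['force'])
```

```text
t 25.12 p [ 0.6263 -0.1951  0.1969] R [[0.499, -0.008, 0.866], [0.034, 0.999, -0.01], [-0.866, 0.035, 0.499]] F [-7.4 -2.4  4.5] gap 0.0113 j [-0.58  0.    1.92  0.42  0.83 -2.37]
valve frame tcp mm [-0.9 -0.4 20.1]
tool x,y in valve [ 0.    -0.002 -1.   ] [ 0.073  0.997 -0.002] jaw ang from x 85.8
torque valve axes [-0.39884309  1.00083482  0.08493369] F [-4.30227337 -1.82598101  7.65571491]
```

>>> {"op": "jog_arm", "data": {"plan": "0 0 0 -1 -0.07 1.73; 0 0 0 -1 -0.07 1.73; 0 0 0 0 0 0"}}

```text
clock: 25.5
eef_pos: [0.6263, -0.1952, 0.1969]
tcp_rot: [-0.017, 0.5, 0.029, 0.866]
force: [-6.5, -3.2, 4.6]
finger_gap: 0.0111
```

Run:
```python
from h import *
vst(); s=read_state(); print('torque valve axes',V.T@s['torque'],'F',V.T@s['force'])
```

```text
t 25.5 p [ 0.6263 -0.1952  0.1969] R [[0.499, -0.067, 0.864], [0.034, 0.998, 0.058], [-0.866, 0.0, 0.5]] F [-6.5 -3.2  4.6] gap 0.0111 j [-0.58  0.    1.92  0.42  0.83 -2.44]
valve frame tcp mm [-0.9 -0.4 20. ]
tool x,y in valve [ 0.001 -0.002 -1.   ] [ 0.005  1.    -0.002] jaw ang from x 89.7
torque valve axes [-0.42256438  1.0881327  -0.0560292 ] F [-3.55742482 -2.75425616  7.36110407]
```

>>> {"op": "jog_arm", "data": {"plan": "0 0 0 -1 -0.07 1.73; 0 0 0 -1 -0.07 1.73; 0 0 0 0 0 0"}}

```text
clock: 25.88
eef_pos: [0.6265, -0.1952, 0.1972]
tcp_rot: [-0.046, 0.498, 0.046, 0.865]
force: [-6.9, -2.5, 4.0]
finger_gap: 0.0109
```

Run:
```python
from h import *
vst(); s=read_state(); print('torque valve axes',V.T@s['torque'],'F',V.T@s['force'])
i,c=grab('wrist'); save('wr19',i,c); crop(i,180,150,480,400,2.5,'c_w19')
```

```text
t 25.88 p [ 0.6265 -0.1952  0.1972] R [[0.5, -0.125, 0.857], [0.034, 0.992, 0.125], [-0.865, -0.033, 0.5]] F [-6.9 -2.5  4. ] gap 0.0109 j [-0.58  0.    1.92  0.42  0.83 -2.51]
valve frame tcp mm [-0.6 -0.4 20.1]
tool x,y in valve [ 0.001 -0.002 -1.   ] [-0.063  0.998 -0.002] jaw ang from x 93.6
torque valve axes [-0.29559814  0.85809314 -0.97412272] F [-4.13846078 -1.97128014  7.01356802]
```

View pics/c_w19.png

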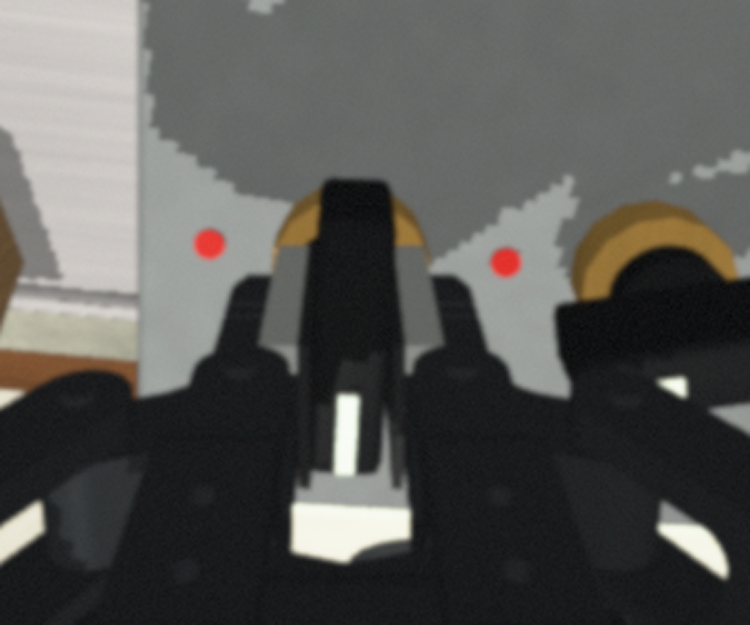

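>>> {"op": "jog_arm", "data": {"plan": "0 0 0 0 0 0; 0 0 0 0 0 0; 0 0 0 0 0 0; -0.5 -0.036 0.87 0 0 0; -1 -0.07 1.73 0 0 0; -1.5 -0.1 2.6 0 0 0; -2 -0.14 3.46 0 0 0; -1 -0.07 1.73 0 0 0; 0 0 0 0 0 0; 0 0 0 0 0 0", "hand": 0.76}}

```text
clock: 27.18
eef_pos: [0.5666, -0.1981, 0.3]
tcp_rot: [-0.046, 0.498, 0.047, 0.865]
force: [0.2, -0.3, -0.4]
finger_gap: 0.0206
```

Run:
```python
from h import *
vst()
for n in('wrist','side','scene'):
    i,c=grab(n); save(n[:2]+'20',i,c)
    if n=='side': crop(i,300,150,460,300,4,'c_s20')
    if n=='scene': crop(i,225,90,395,230,4,'c_sc20')
    if n=='wrist': crop(i,220,0,640,300,1.9,'c_w20')
```

```text
t 27.18 p [ 0.5666 -0.1981  0.3   ] R [[0.499, -0.128, 0.857], [0.036, 0.991, 0.127], [-0.866, -0.033, 0.5]] F [ 0.2 -0.3 -0.4] gap 0.0206 j [-0.66 -0.22  1.93  0.39  1.07 -2.49]
valve frame tcp mm [ -1.1   1.  139.2]
tool x,y in valve [ 0.001 -0.    -1.   ] [-0.064  0.998 -0.   ] jaw ang from x 93.7
```

View pics/c_w20.png

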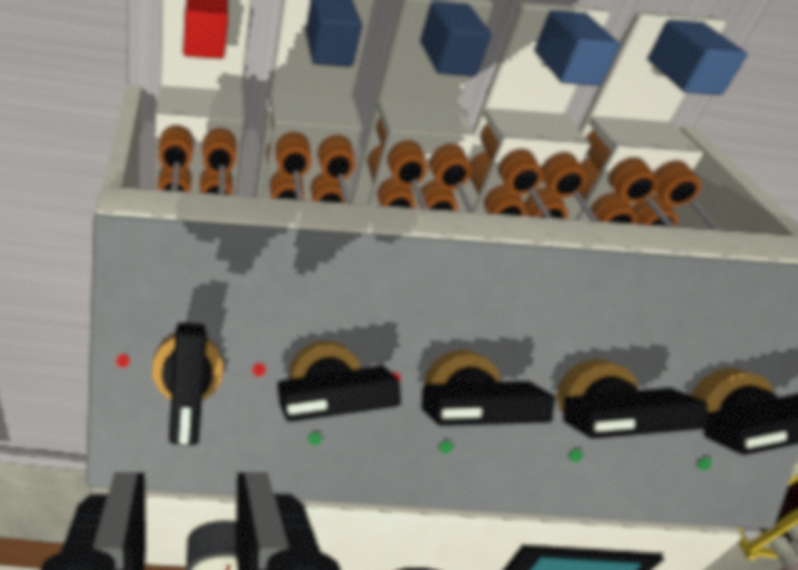

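View pics/c_s20.png

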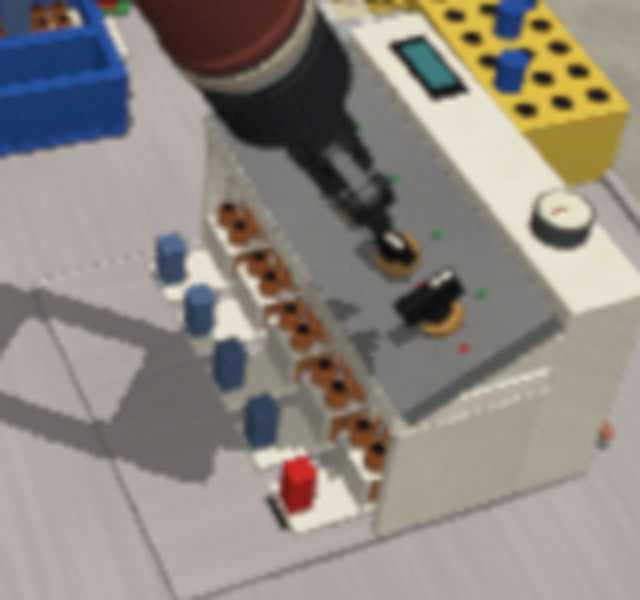

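View pics/c_sc20.png

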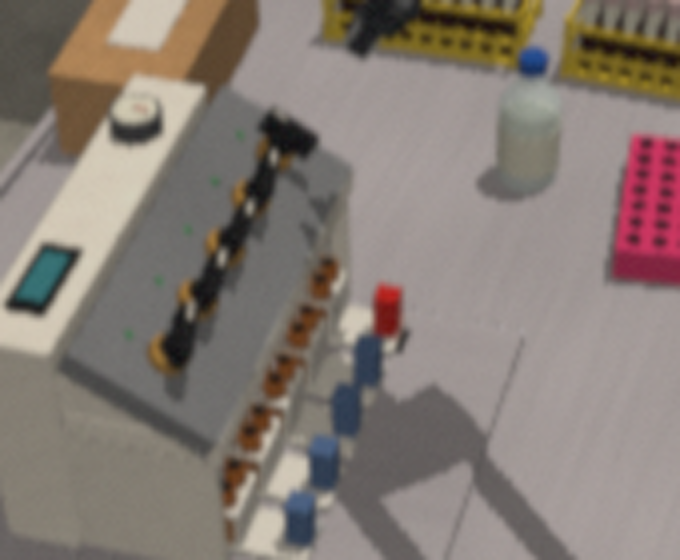

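Run:
```python
from h import *
i=cv2.imread('pics/wr20.png'); crop(i,280,0,640,60,2.2,'c_tabs'); crop(i,280,150,400,250,6,'c_h5')
```

```text
(no output)
```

View pics/c_tabs.png

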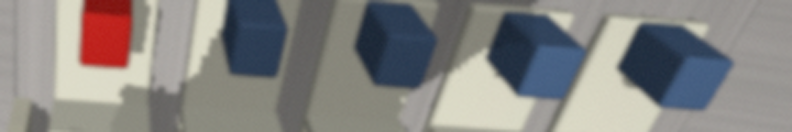

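View pics/c_h5.png

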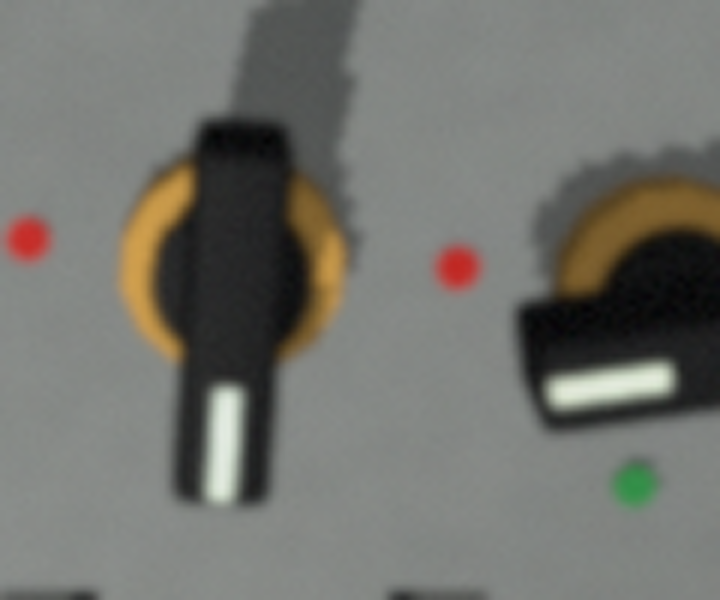

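Run:
```python
from h import *
state(); hand_in()
```

```text
t 27.32 p [ 0.5666 -0.1979  0.2991] R [[0.498, -0.128, 0.858], [0.037, 0.991, 0.127], [-0.866, -0.031, 0.499]] F [-0.4  0.9 -0.4] gap 0.0204 j [-0.66 -0.22  1.93  0.39  1.07 -2.49]
the job is handed in; nothing more can be done
```

I moved the red-tab carrier from the cold box into the empty lane, the rightmost one under valve 5, then opened valve 5 fully. The job was handed in at 27.3 s. `hand_in()` gives no verdict, so the result rests on my own checks.

**Carrier:** I lifted it by its rib, set it on the deck in front of the lane, then slid it in by its tab until it met the stop. There it stopped advancing and the pushing force rose to about 19 N. After release its front edge and tab lined up with the blue carriers, so it looks fully home and level.

**Valve 5:** It was at about 13° and I turned it to the hard stop, where the torque rose to about 1 N m. In the last picture its bar is square to the line of red dots within about 0.5°.

**Everything else:** In the last pictures the other four valves, the blue carriers in the lanes, the bottle and the pink rack look where they were. I saw nothing else move, but I did not measure the other objects at the end. The gripper was about 14 cm clear of the panel with no force on it.

**What did not go to plan:**
- **First grip on valve 5:** The fingers closed on its round hub instead of the bar. I regripped about 6 mm further out before finishing the turn.
- **Tab grip:** The carrier hung slightly off the deck for part of the slide. The gripper then pressed it down with up to about 20 N at the stop, until I let go.

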